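# Zero the grinder's peak-load pointer and snap its dust cover on

### The arm

A 6-joint arm with a two-finger parallel gripper is mounted at the origin on the work surface. World frame = base frame: x ahead of the robot, y to its left, z up, the work surface at z = 0. Lengths are in m, angles in degrees, forces in N, time in s.
With the tool pointing down it reaches from about 0.4 to 0.825 m from the base axis. Payload 7 kg.
Tool frame: the origin (TCP) lies at the very end of the fingers, on their centre line; the grasp point (between the pads) lies 19 mm behind it (grasp_offset is the x of the grasp point in the tool frame, in m); x points along the fingers, y is the direction in which the jaws open and shut, and the axes are right-handed (so a half turn about x gives the same grasp; the last joint's range is limited). The gripper opens to 88 mm and grips with 3 to 60 N. Pads are 19 mm wide; open, the fingers measure 130 mm over their backs; the gripper's body (78 mm by 193 mm) begins 47 mm behind the grasp point.
Start: joints at [16.507, 20.546, 0.682, 0, -70.136, -16.507], TCP at [0.675, -0, 0.198] pointing down, gripper open.
Joint ranges: [-176.03, 176.03], [-82.01, 121.73], [-58.28, 71.71], [-173.87, 95.51], [-174.79, -0.11], [-173.66, 173.66]. Speed limits (degrees/s): [136.94, 136.94, 172.46, 180, 180, 180].

### API

Orientations are given as [roll, pitch, yaw] about the fixed x, y, z axes, in that order (R = Rz(yaw) Ry(pitch) Rx(roll)).
In Python, from plant import get_obs, snapshot, close_job, grasp_offset gives the robot as it stands.
- The arm moves only by the tool carry_out, never from a script. Its argument "series" is a list that holds one entry, the list of rows, each a list of 6 numbers: the shift along the tool's x, y, z in mm, then the turn, a rotation vector about the tool's x, y, z in degrees. A call has 1 to 10 rows; each row is the pose to reach, as a shift and turn from the pose commanded when the call began, along the tool's axes at that moment; what a row does not reach only later rows make up. A row lasts 1/8 s, in which the tool goes at most 62.5 mm and 10.7 degrees, less where a joint would pass 70% of its speed; a pose out of reach is approached as far as the arm can. A call with a gripper value outside its range is refused whole. "hand" is the gripper's target within -1 to 1 (shut at 1, half-way at 0, fully open at -1), set as the call begins (left out, the last holds). The fingers move at their own pace and stop on an object; the grip force is fixed at half the most. Time passes only in rows, so rows that repeat a pose let the fingers close. It gives the time, the measured TCP pose, the force and the opening at its end, in the units of the state.
- get_obs(): the state, without advancing time (a new reading comes with each control period).
- snapshot(name): name is "scene" or "side" or "wrist"; returns a dict with "color" (400x640x3 uint8, red, green, blue), "fx", "fy", "cx", "cy" (pixels), "eye" and "attitude" of the camera in the world. Camera axes: x right, y down, z forward; pixel columns grow to the right and rows downward; lengths in m; the calibration is good to about 2 mm. The wrist camera is an equidistant fisheye: a pixel r from the principal point sees the ray r / f radians off the axis. A picture is of the moment at which its call begins. There is no depth.
- close_job(): hands the job in, once; it reports no verdict.
The state is a dict: "clock": time; "joint_pos": joint angles; "qvel": joint speeds; "tau": joint torques, N m; "tool_pos": TCP position; "orientation": TCP orientation; "force": force on the tool from outside, world axes, zero at the start; "moment": the same for the moment, N m; "opening": finger opening in m.
Only numpy, scipy, OpenCV 4.12 (cv2) and the standard library are available. Lean on these libraries where they do the work, as an engineer would, in place of code of your own. Each camera call takes 0.05 s, during which the arm holds its last target.

### The job

A fresh belt is on the grinder, so at its control box turn the small black reset knob in the middle of the load meter back until the red peak pointer stands against its zero stop. Then set the yellow-rimmed clear dust cover squarely over the meter and press it straight down until it gives with a snap and sits flat on the meter's flange all round. Keep pressing it down there with firm thumb pressure, without leaning hard on it, and finish while still pressing; leave everything else on the bench where it lies.

Things in the scene. Friction and masses are not known exactly. Their poses are not given: they have to be found in the camera images.
- station: The belt grinder's control box, fixed to the bench, grey with an aluminium top plate: 180 (its x) x 260 (its y) x 85 mm high. Origin: centre of its underside, z up, front towards its -x. The load meter stands on the plate 10 mm to +x and 60 mm to +y of the origin; the dial and buttons on the -y half (under 28 mm high, 75 mm or more from the meter's axis) are not used.
- seat: The meter's round black flange, 73 mm across. Origin: on the meter's axis at the flange's upper face, 88 mm above the bench, where the cover finally sits; z up. On it stands the black barrel, 52 mm across, 18 mm high, top edge chamfered 4 mm, a flat dial on top. Four sprung steel balls stand 3.4 mm proud of the barrel, centres 7 mm above the flange.
- knob_top (a point): Top centre of the reset knob, which stands on the meter's axis in the middle of the dial: a black bar grip 26 mm long, 10 mm wide, its top 32 mm above the flange and 13 mm above the dial (grip it from above, down to about 2 mm over the dial). Its x axis runs along the bar, towards the tip of the red peak pointer, which is fixed to the knob; its z points up.
- peak (a joint): Angle of the reset knob with the red peak pointer, in rad: 0 is against the zero stop, at most 1.57, growing as the knob turns clockwise seen from above. It is reset by turning the knob anticlockwise seen from above until it meets the stop. A light friction (0.02 N m) holds it where it is left.
- cover: The loose dust cover: a round cap 64 mm across, 36 mm high, with a ribbed yellow rim and a clear window, 40 to 70 g, standing mouth down on the bench. Origin: centre of its lower edge, z up to the window. Inside 33 mm deep; a bead at the lower edge leaves a 54.5 mm opening. Any way round fits. Grip it by its sides; press it so gripped or with shut fingers on the window.
- cover_window (a point): Centre of the top of the cover's window, 36 mm above the cover's lower edge. Set on the meter, the cover rests on the sprung balls with its lower edge about 10 mm above the flange; pressed with roughly 10 to 20 N it gives with a snap and drops onto the flange, then clears the knob by about 1 mm.
- tin: Red-lidded round tin, 66 mm across, 34 mm high; origin at the centre of its underside. Leave it alone.
- scales: Two wooden knife-handle scales stacked as one block 90 x 40 x 24 mm; origin at the centre of its underside, x along its length. Leave it alone.
- blank: Knife blank of flat steel lying on the bench, about 240 x 36 x 4 mm, x along its length. Leave it alone.
- hammer: Hammer lying along its x, about 260 mm long. Leave it alone.
- file: Flat file with an orange handle lying along its x, 310 mm long, 27 mm high at the handle. Leave it alone.
- jar: Amber glass jar with a steel lid, 68 mm across, 85 mm high; origin at the centre of its underside. Leave it alone.
- stone: Green and terracotta sharpening stone 100 x 45 x 24 mm, x along its length. Leave it alone.
- caliper: Calliper lying flat, 220 mm long, 12 mm high, x along its beam. Leave it alone.
Things that resemble listed ones, but are neither listed nor needed, are in the scene too. Of the things that look like the cover, the smallest one is meant.

How it is judged (in metres and radians):
On the way, in this order (a step that is already met when the one before it is completed fails the run):
1. the peak pointer is turned back to its zero stop while the cover is off (value of joint peak below 0.06 rad and distance between cover and seat above 0.06 m), for 0.2 s.
2. the cover has snapped down onto the meter's flange (z of cover in the frame of seat between -0.004 and 0.002 m and horizontal distance between cover and seat below 0.004 m and angle between cover's own z axis and vertical below 0.05 rad), for 0.2 s.
At the end, for the whole second after the job is handed in: Through the last second the cover sits on the flange (its lower edge within 2 mm of the flange's face, centred within 4 mm, tilted less than 0.05 rad), the robot is touching it and presses it onto the flange with more than 5 N, and the peak pointer is within 0.06 rad of its zero stop (all of step 2 and value of joint peak below 0.06 rad and contact force between cover and seat above 5 N and contact force between any of the fingers, the arm and cover above 2 N); the arm keeps its last pose, push and grip.
It fails at once if the cover is pressed onto the flange with more than 60 N (contact force between cover and seat above 60 N).
It fails at once if another thing on the bench is moved by more than 30 mm (distance of any of tin, scales, blank, hammer, file, jar, stone, caliper from where it was at the start of the episode above 0.03 m).
It also fails if it takes over 54 s, if anything falls off the work surface, if the arm or the gripper's body presses on something with over 40 N, if the wrist force passes 120 N, or if a joint passes its speed limit or range.

## Working session

There is one attempt and no reset: what is moved stays moved. The work goes in short steps, Python scripts to look and compute and a tool call to move; the robot and the scene stay as the last step left them, time stands still between calls to the robot, and variables do not carry over. Pictures are saved under pics/ and viewed, and the job is handed in when it is done.

Besides the shell and the picture viewer there is one more tool, called by a JSON object that holds its "name" and its "arguments", one argument or row to a line. carry_out: Moves the arm, as the interface text tells. Its arguments: {"type":"object","properties":{"series":{"type":"array","items":{"type":"array","items":{"type":"array","items":{"type":"number"}}}},"hand":{"type":"number"}},"required":["series"]}

```bash
mkdir -p pics; ls; cat > h.py <<'E'
import numpy as np, cv2
from plant import get_obs, snapshot, close_job, grasp_offset
from scipy.spatial.transform import Rotation as R
def save(n,f):
    s=snapshot(n); cv2.imwrite('pics/'+f+'.png',cv2.cvtColor(s['color'],cv2.COLOR_RGB2BGR))
    np.save('pics/'+f+'.npy',s,allow_pickle=True); return s
def load(f): return np.load('pics/'+f+'.npy',allow_pickle=True).item()
def crop(f,u0,v0,u1,v1,k,o):
    im=cv2.imread('pics/'+f+'.png')[v0:v1,u0:u1]; cv2.imwrite('pics/'+o+'.png',cv2.resize(im,None,fx=k,fy=k,interpolation=cv2.INTER_CUBIC))
E
python3 - <<'E'
from h import *
for n in ['scene','side','wrist']:
    s=save(n,n+'0'); print(n,{k:(v if k!='color' else 0) for k,v in s.items()})
print(get_obs(),grasp_offset)
E
```

```text
pics
scene {'color': 0, 'fx': 514.7571732019331, 'fy': 514.7571732019331, 'cx': 328.78233685484184, 'cy': 207.78513688570175, 'eye': array([ 1.39803912, -0.01981315,  1.27357013]), 'attitude': array([-144.73417167,   -0.66686629,   90.23601523])}
side {'color': 0, 'fx': 490.5930787969968, 'fy': 490.5930787969968, 'cx': 319.3030477917527, 'cy': 197.8923953665065, 'eye': array([-0.08821326, -1.2007149 ,  0.88935772]), 'attitude': array([-1.19999369e+02,  7.92866670e-02, -2.77335228e+01])}
wrist {'color': 0, 'fx': 309.70691628693146, 'fy': 309.70691628693146, 'cx': 318.62513460820617, 'cy': 201.44877696118112, 'eye': array([ 0.67527824, -0.07601423,  0.38381636]), 'attitude': array([ 1.63784136e+02, -5.58507414e-02, -1.79983917e+02])}
{'clock': 0.15, 'joint_pos': array([ 1.65075632e+01,  2.05801709e+01,  6.45599256e-01, -1.38083088e-02,
       -7.01361915e+01, -1.65077445e+01]), 'qvel': array([-0.11075948, -0.0967155 ,  0.07069268,  0.01041095,  0.03020335,
        0.02596718]), 'tau': array([ 1.39394037e-04, -5.83274567e+01,  2.93289685e+01,  7.00122759e+00,
        8.75052094e-03, -9.76538854e-05]), 'tool_pos': array([ 6.74591097e-01, -2.94826339e-05,  1.97459546e-01]), 'orientation': array([  96.112921  ,   89.92805557, -173.89196013]), 'force': array([-0.50037743, -0.63377858, -0.14375763]), 'moment': array([ 0.00032876,  0.00378438, -0.03562717]), 'opening': 0.08766604384524355} -0.0188
```

View pics/scene0.png

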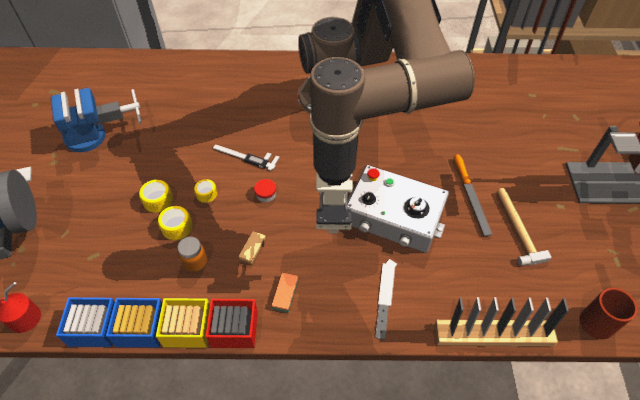

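View pics/side0.png

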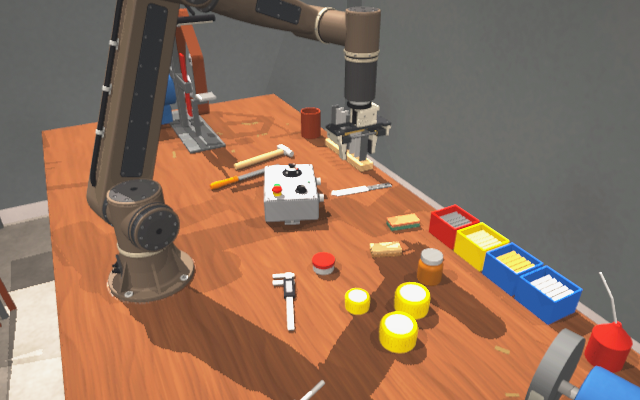

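View pics/wrist0.png

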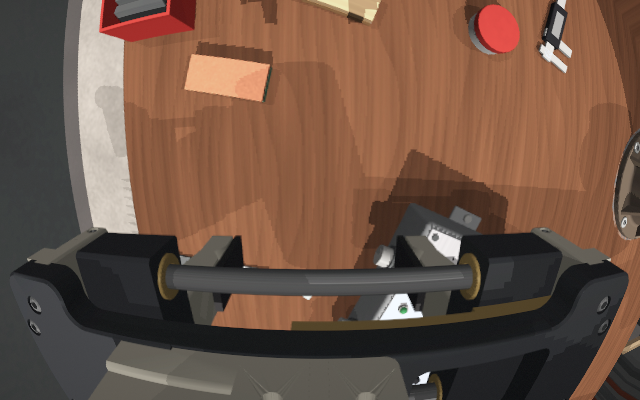

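The scene picture shows three yellow-rimmed caps at (154,195), (174,223) and (205,190). The cover should be the smallest, (205,190), which is (357,301) in the side view. I'll check it and the meter in enlarged crops.

```bash
python3 - <<'E'
from h import *
crop('scene0',120,165,240,265,6,'c1'); crop('scene0',340,155,460,255,6,'c2')
crop('side0',250,140,350,240,6,'c3'); crop('side0',330,270,450,360,6,'c4')
E
```

```text
(no output)
```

View pics/c1.png

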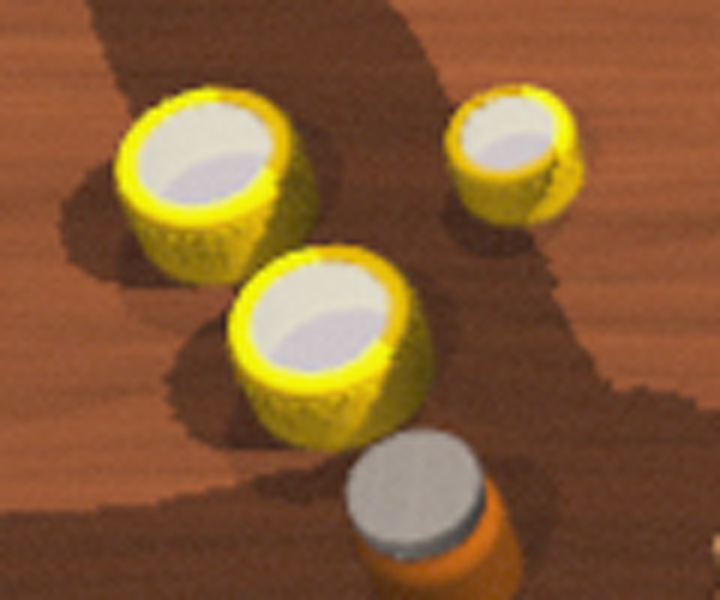

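View pics/c2.png

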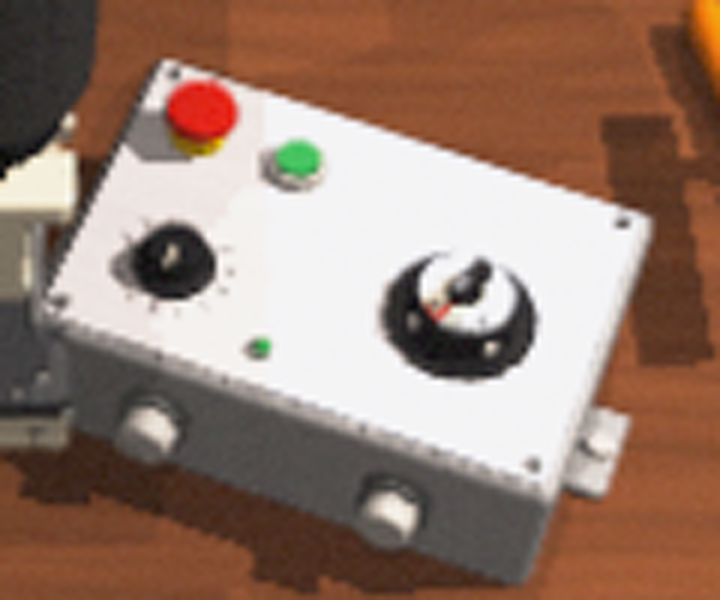

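View pics/c3.png

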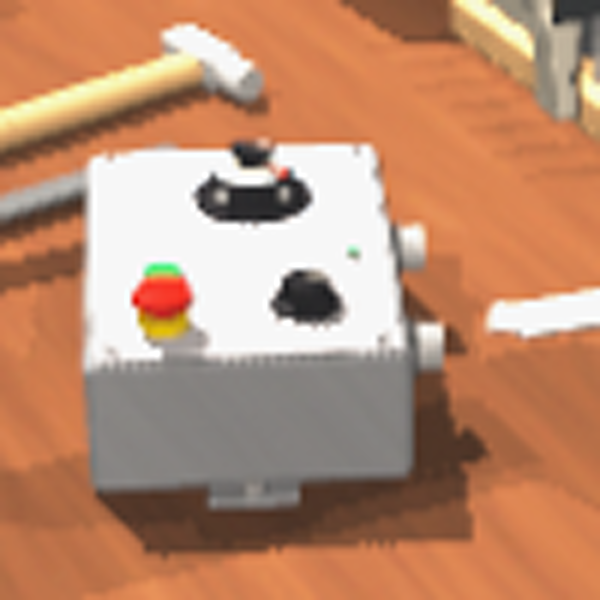

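View pics/c4.png

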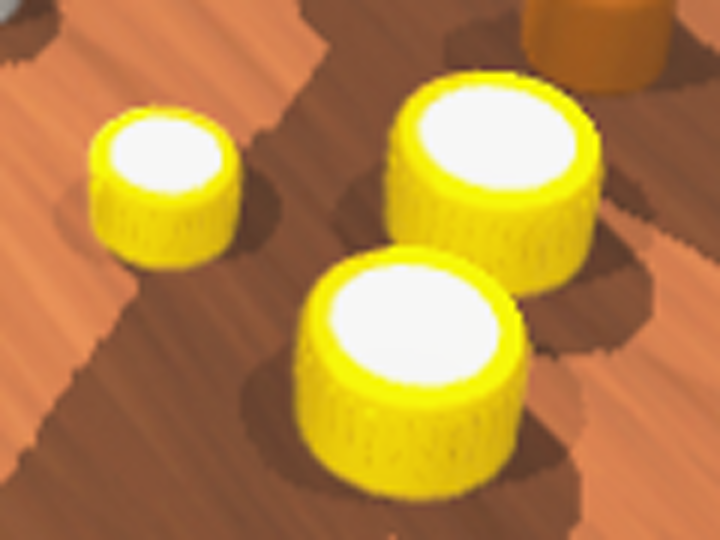

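```bash
cat >> h.py <<'E'
def ray(s,u,v):
    d=R.from_euler('xyz',s['attitude'],degrees=True).apply([(u-s['cx'])/s['fx'],(v-s['cy'])/s['fy'],1]); return s['eye'],d
def onz(s,u,v,z):
    e,d=ray(s,u,v); return e+d*(z-e[2])/d[2]
def tri(a,b):
    A=[];B=[]
    M=np.zeros((3,3));y=np.zeros(3)
    for e,d in (a,b):
        d=d/np.linalg.norm(d);P=np.eye(3)-np.outer(d,d);M+=P;y+=P@e
    return np.linalg.solve(M,y)
def proj(s,p):
    c=R.from_euler('xyz',s['attitude'],degrees=True).inv().apply(np.atleast_2d(p)-s['eye'])
    return np.c_[s['fx']*c[:,0]/c[:,2]+s['cx'],s['fy']*c[:,1]/c[:,2]+s['cy']]
E
python3 - <<'E'
from h import *
a=load('scene0');b=load('side0')
q=lambda u,v,U=340,V=155:(U+u/6,V+v/6)
sc=[q(*p) for p in [(165,62),(650,215),(545,492),(48,310)]]
P=np.array([onz(a,*p,.085) for p in sc]);print(P, [np.linalg.norm(P[i]-P[i-1]) for i in range(4)])
c=P.mean(0);print('centre',c)
sd=[q(*p,250,140) for p in [(90,160),(373,148),(402,350),(92,365)]]
Q=np.array([onz(b,*p,.085) for p in sd]);print(Q,Q.mean(0))
print('cover scene',onz(a,*q(512,135,120,165),.036),'side',onz(b,*q(166,153,330,270),.036),'tri',tri(ray(a,*q(512,135,120,165)),ray(b,*q(166,153,330,270))))
print('flange',onz(a,*q(460,318),.088), onz(b,*q(254,195,250,140),.088))
print('knobtop',onz(a,*q(470,278),.12), onz(b,*q(253,150,250,140),.12))
print('ptr',onz(a,*q(437,312),.108), onz(b,*q(284,174,250,140),.108))
E
```

```text
[[0.39967415 0.1063316  0.085     ]
 [0.49282931 0.33766821 0.085     ]
 [0.65156063 0.26920464 0.085     ]
 [0.55288672 0.04500757 0.085     ]] [np.float64(0.16502948817772506), np.float64(0.24938827685286205), np.float64(0.17286668817402018), np.float64(0.24495074588687374)]
centre [0.5242377  0.18955301 0.085     ]
[[0.48932054 0.33036585 0.085     ]
 [0.65060437 0.26389149 0.085     ]
 [0.55114325 0.03394595 0.085     ]
 [0.39537869 0.09798262 0.085     ]] [0.52161171 0.18154648 0.085     ]
cover scene [ 0.45239515 -0.38197012  0.036     ] side [ 0.45130787 -0.38526132  0.036     ] tri [ 0.45191052 -0.38295337  0.03443861]
flange [0.55723874 0.23899756 0.088     ] [0.55599263 0.23497268 0.088     ]
knobtop [0.55718552 0.23879676 0.12      ] [0.55449911 0.23098571 0.12      ]
ptr [0.56814308 0.22426007 0.108     ] [0.56714315 0.21559661 0.108     ]
```

```bash
cat >> h.py <<'E'
def Rt(o): return R.from_euler('xyz',o['orientation'],degrees=True)
def rel(pos,yaw,o=None,p0=None,R0=None):
    """tool-down target, yaw=world angle of tool y (deg); shift mm, rotvec deg in tool frame"""
    if R0 is None:
        o=o or get_obs(); R0=Rt(o); p0=o['tool_pos']
    y=np.array([np.cos(np.radians(yaw)),np.sin(np.radians(yaw)),0]); x=np.array([0,0,-1.]); z=np.cross(x,y)
    T=R.from_matrix(np.c_[x,y,z])
    return np.round(R0.inv().apply(np.array(pos)-p0)*1000,1), np.round((R0.inv()*T).as_rotvec(degrees=True),2)
E
python3 - <<'E'
from h import *
a=load('scene0')
print(Rt(get_obs()).as_matrix().round(3))
print('big1',onz(a,154,190,.05),'big2',onz(a,173,217,.05),'jar',onz(a,188,247,.085),'tin',onz(a,265,187,.034),onz(a,220,148,.01),onz(a,277,163,.01))
for yaw in(38,-142):print(rel([.5565,.2375,.2],yaw))
E
```

```text
[[-0.001 -1.     0.   ]
 [-0.     0.     1.   ]
 [-1.     0.001 -0.   ]]
big1 [ 0.47441281 -0.52845425  0.05      ] big2 [ 0.57050648 -0.4549967   0.05      ] jar [ 0.69050491 -0.38533264  0.085     ] tin [ 0.44660818 -0.20262434  0.034     ] [ 0.26971929 -0.36494834  0.01      ] [ 0.33098534 -0.17515738  0.01      ]
(array([ -2.4, 118.1, 237.5]), array([ 1.42e+02, -9.00e-02, -2.00e-02]))
(array([ -2.4, 118.1, 237.5]), array([-3.8e+01,  2.0e-02, -7.0e-02]))
```

{"name": "carry_out", "arguments": {
  "series": [
    [[-20,25,45,-5,0,0],[-40,50,90,-10,0,0],[-60,80,135,-15,0,0],[-82,105,180,-20,0,0],[-82,130,225,-25,0,0],[-82,155,270,-30,0,0],[-82,180,310,-35,0,0],[-82,205,347,-38,0,0],[-82,205,347,-38,0,0],[-82,205,347,-38,0,0]]
  ],
  "hand": 0
}}

```text
clock: 1.4
tool_pos: [0.4698, 0.3469, 0.28]
orientation: [107.9, 90.0, -124.1]
force: [0.2, -1.0, -0.3]
opening: 0.0439
```

```bash
python3 - <<'E'
from h import *
s=save('wrist','w1');o=get_obs();print({k:o[k] for k in('clock','joint_pos','tool_pos','orientation','force','opening')},s['eye'],s['attitude'])
save('scene','s1')
E
```

```text
{'clock': 1.45, 'joint_pos': array([ 5.55660159e+01,  9.60310209e+00, -3.55107699e+00,  2.11460051e-03,
       -7.68666629e+01, -1.75973034e+01]), 'tool_pos': array([0.47013829, 0.34652586, 0.28003323]), 'orientation': array([ 113.23962028,   89.97905655, -118.79118638]), 'force': array([ 0.02244623, -0.45504337, -0.06781474]), 'opening': 0.04385861512679837} [0.5168429  0.28701127 0.4664689 ] [ 1.63803459e+02 -6.63388360e-03 -1.41957509e+02]
```

View pics/w1.png

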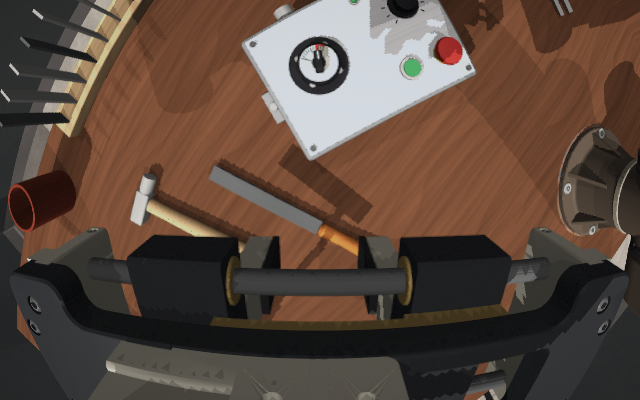

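```bash
python3 - <<'E'
from h import *
crop('w1',275,25,365,105,8,'c5'); crop('s1',340,155,460,255,6,'c6')
E
```

```text
(no output)
```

View pics/c5.png

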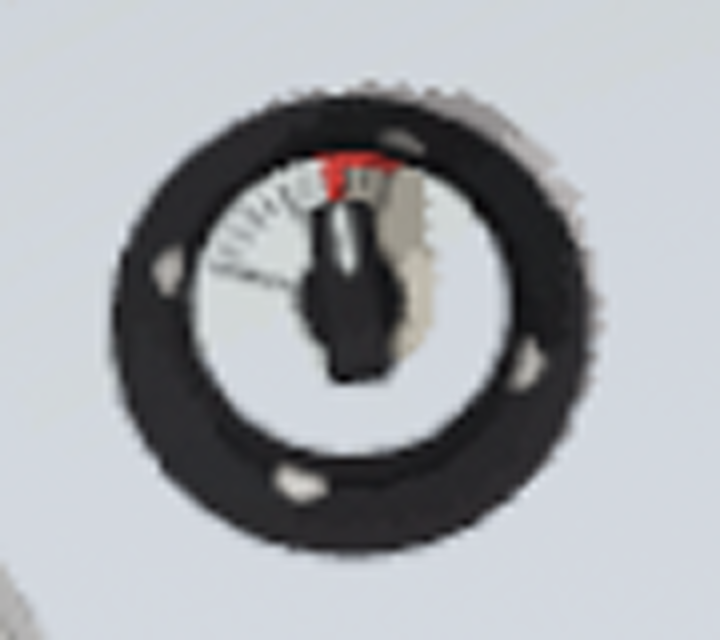

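```bash
cat >> h.py <<'E'
def fray(s,u,v):
    x=np.array([u-s['cx'],v-s['cy']]);r=np.hypot(*x);t=r/s['fx']
    d=np.r_[x/r*np.sin(t),np.cos(t)]
    return s['eye'],R.from_euler('xyz',s['attitude'],degrees=True).apply(d)
def fonz(s,u,v,z):
    e,d=fray(s,u,v); return e+d*(z-e[2])/d[2]
E
python3 - <<'E'
from h import *
s=load('w1');q=lambda u,v:(275+u/8,25+v/8)
for n,p,z in [('flange',(351,323),.088),('dial',(352,303),.107),('flL',(112,323),.088),('flR',(590,323),.088),('diL',(190,303),.107),('diR',(513,303),.107),('far',(342,205),.12),('near',(357,362),.12),('tip',(335,165),.108),('zero',(215,268),.107)]: 
    print(n,fonz(s,*q(*p),z).round(4))
c=fonz(s,*q(352,303),.107)
an=lambda d:np.degrees(np.arctan2(d[1],d[0]))
print(an(fonz(s,*q(342,205),.12)-fonz(s,*q(357,375),.12)),an(fonz(s,*q(335,165),.108)-c),an(fonz(s,*q(215,268),.107)-c),an(fonz(s,*q(278,283),.107)-c))
for p in [(367.5,165.3),(448.3,190.8),(430.8,237),(348,206)]: pass
P=[fonz(s,u,v,.085) for u,v in[(244,41),(311,159),(475,72)]];print(P)
E
```

```text
flange [0.5534 0.2397 0.088 ]
dial [0.5533 0.2397 0.107 ]
flL [0.582  0.2614 0.088 ]
flR [0.5255 0.2172 0.088 ]
diL [0.5716 0.2537 0.107 ]
diR [0.5354 0.2253 0.107 ]
far [0.5618 0.231  0.12  ]
near [0.5462 0.2476 0.12  ]
tip [0.5679 0.2249 0.108 ]
zero [0.572  0.2474 0.107 ]
-47.154889200907455 -45.25741037087752 22.594466806842497 21.98673314599571
[array([0.64813719, 0.26860189, 0.085     ]), array([0.48979207, 0.33686862, 0.085     ]), array([0.39572937, 0.107514  , 0.085     ])]
```

View pics/c6.png

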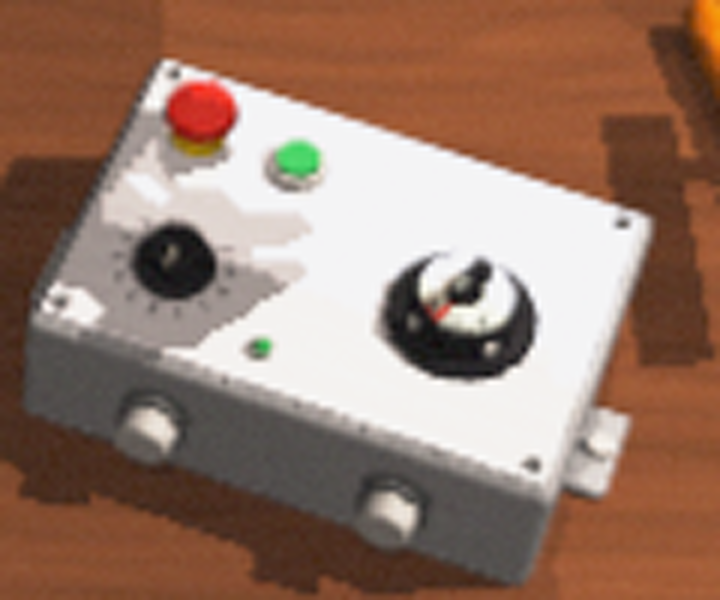

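```bash
python3 - <<'E'
from h import *
for z in(.15,.11):print(rel([.5545,.2393,z],-136))
E
```

```text
(array([ 130.1,   -0.7, -136.1]), array([-6.06, -0.01, -0.02]))
(array([ 170.1,   -0.7, -136.1]), array([-6.06, -0.01, -0.02]))
```

{"name": "carry_out", "arguments": {
  "series": [
    [[20,0,-40,-6,0,0],[50,0,-90,-6,0,0],[90,-0.7,-136,-6,0,0],[110,-0.7,-136,-6,0,0],[130,-0.7,-136,-6,0,0],[130,-0.7,-136,-6,0,0]]
  ]
}}

```text
clock: 2.25
tool_pos: [0.5539, 0.2384, 0.1486]
orientation: [83.3, 89.8, -142.8]
force: [-0.5, 0.2, 0.8]
opening: 0.0439
```

```bash
python3 - <<'E'
from h import *
o=get_obs();print({k:o[k] for k in('clock','joint_pos','tool_pos','force','moment','opening')},rel([.5545,.2393,.11],-136))
save('scene','s2');save('side','d2');save('wrist','w2');crop('s2',370,160,470,250,6,'c7');crop('d2',240,120,340,210,6,'c8')
E
```

```text
{'clock': 2.25, 'joint_pos': array([ 4.18229946e+01,  1.60210993e+01, -1.25795535e+01, -1.74376387e-02,
       -6.15892694e+01,  2.05727450e+00]), 'tool_pos': array([0.55385513, 0.23837211, 0.14861775]), 'force': array([-0.45872028,  0.22945202,  0.75617397]), 'moment': array([-0.01241199,  0.08092016,  0.01786782]), 'opening': 0.043920979051170116} (array([38.6, -1.2,  0.2]), array([-0.13,  0.02, -0.19]))
```

View pics/c7.png

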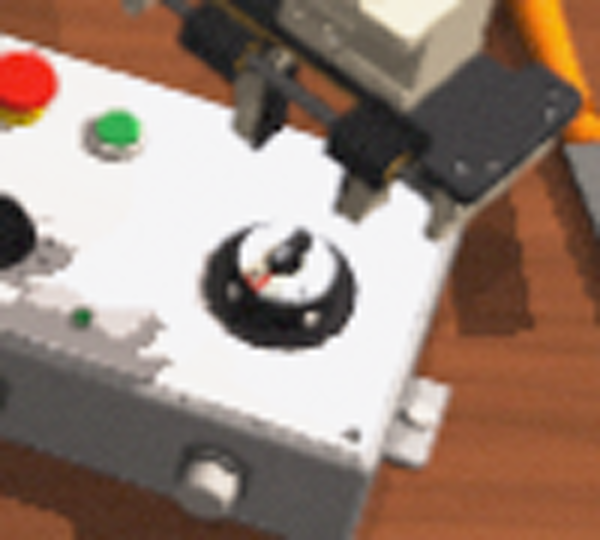

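View pics/c8.png

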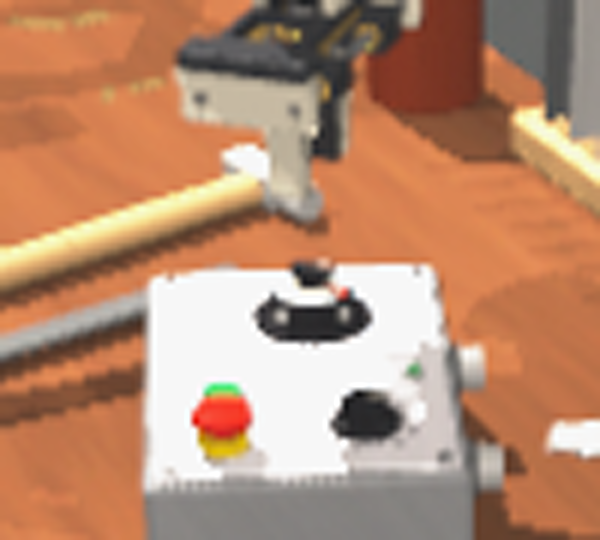

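```bash
python3 - <<'E'
from h import *
a=load('s2');b=load('d2');print(proj(a,[[.5545,.2393,.149],[.5545,.2393,.12]]),proj(b,[[.5545,.2393,.149],[.5545,.2393,.12]]),a['eye'],b['eye'])
y=np.array([np.cos(np.radians(-136)),np.sin(np.radians(-136)),0])*.022
t=np.array([.5545,.2393,.149]);print(proj(a,[t+y,t-y]))
E
```

```text
[[420.05291933 194.30641529]
 [418.42107863 200.55329764]] [[290.93308871 156.69617106]
 [291.17973812 164.08832736]] [ 1.39803912 -0.01981315  1.27357013] [-0.08821326 -1.2007149   0.88935772]
[[413.93973639 189.63952583]
 [426.24506436 199.0335855 ]]
```

View pics/w2.png

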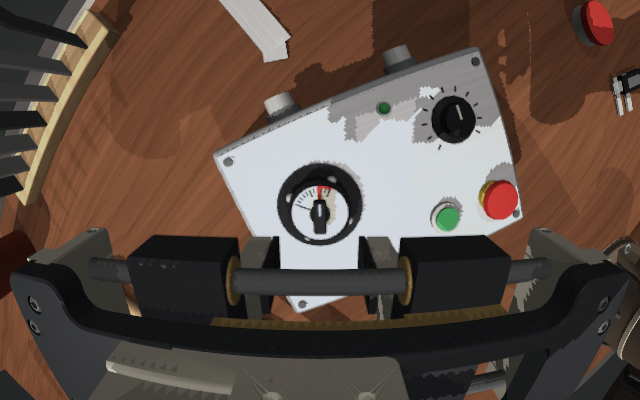

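View pics/d2.png

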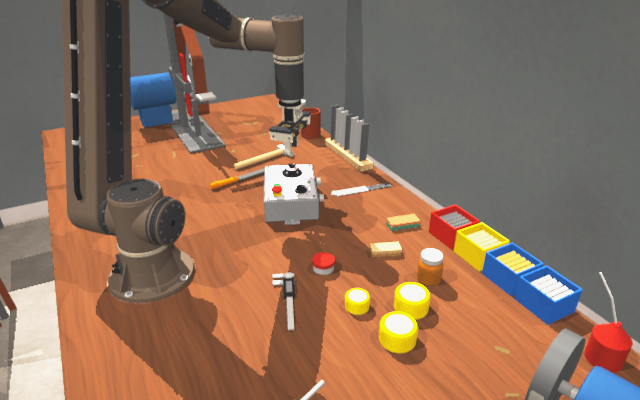

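```bash
python3 - <<'E'
from h import *
crop('w2',230,150,410,270,4,'c9');crop('w2',270,155,370,250,8,'c10')
E
```

```text
(no output)
```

View pics/c10.png

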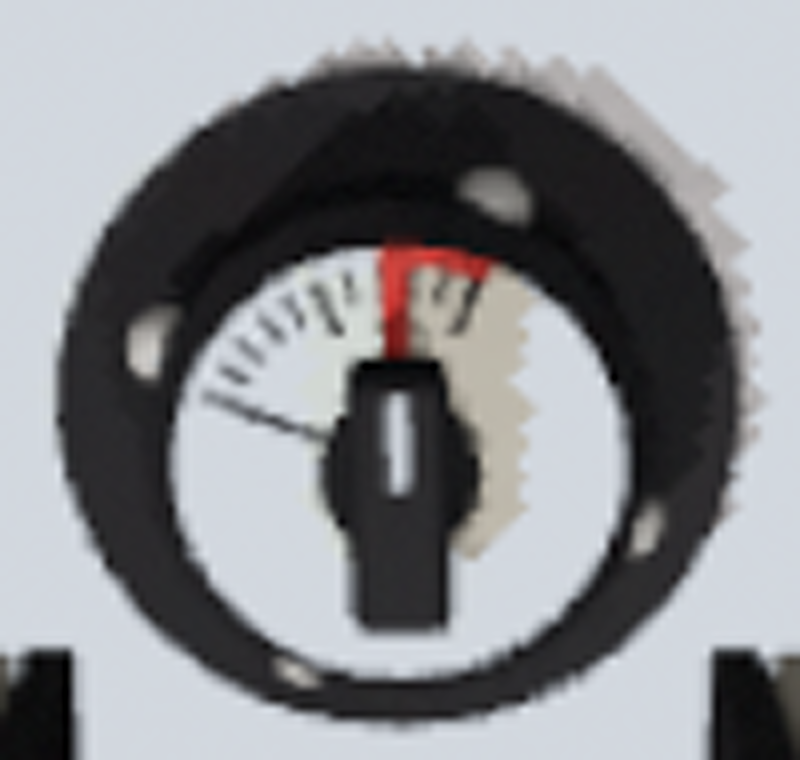

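View pics/c9.png

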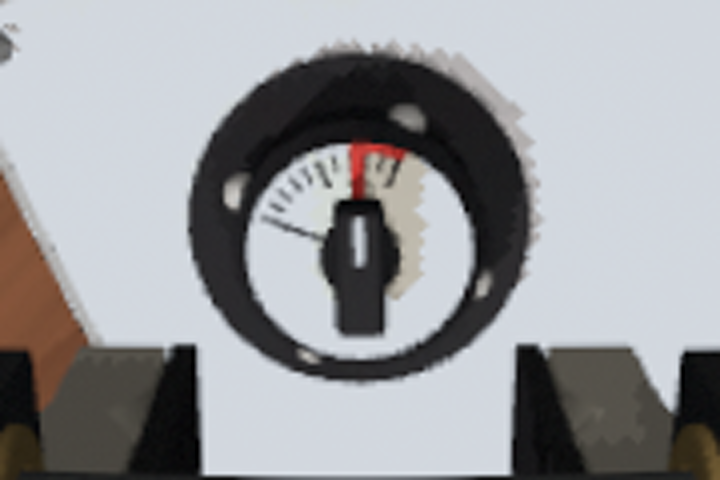

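```bash
python3 - <<'E'
from h import *
s=load('w2');q=lambda u,v:(270+u/8,155+v/8)
print(fonz(s,*q(399,392),.088),fonz(s,*q(401,460),.107),fonz(s,*q(399,490),.12))
an=lambda d:np.degrees(np.arctan2(d[1],d[0]));c=fonz(s,*q(401,462),.107)
print(an(fonz(s,*q(398,362),.12)-fonz(s,*q(401,620),.12)),an(fonz(s,*q(397,260),.108)-c),an(fonz(s,*q(210,397),.107)-c),s['eye'],s['attitude'])
o=get_obs();print(o['clock'],o['tool_pos'],(lambda p:Rt(o).inv().apply(p-o['tool_pos']))(s['eye']))
E
```

```text
[0.55522696 0.23794841 0.088     ] [0.55425166 0.23876201 0.107     ] [0.55536191 0.23795461 0.12      ]
-45.320726614356204 -44.87735119085885 24.321698585600707 [0.60764587 0.18488364 0.33733886] [ 1.63818496e+02  3.94386224e-02 -1.36025760e+02]
2.4 [0.55496847 0.24015468 0.15122003] [-0.1860878   0.00023021 -0.07642836]
```

{"name": "carry_out", "arguments": {
  "series": [
    [[12,0.3,0,-1,0,0],[26,0.3,0,-1,0,0],[40,0.3,0,-1,0,0],[40,0.3,0,-1,0,0]]
  ]
}}

```text
clock: 2.9
tool_pos: [0.5531, 0.2394, 0.1083]
orientation: [82.7, 89.8, -142.3]
force: [-0.5, -0.6, -0.9]
opening: 0.0437
```

{"name": "carry_out", "arguments": {
  "series": [
    [[0,0,0,0,0,0],[0,0,0,0,0,0],[0,0,0,0,0,0],[0,0,0,0,0,0]]
  ],
  "hand": 1
}}

```text
clock: 3.4
tool_pos: [0.5541, 0.2401, 0.1104]
orientation: [-90.9, 90.0, 44.1]
force: [0.3, 0.0, -0.3]
opening: 0.009
```

```bash
python3 - <<'E'
from h import *
s=save('wrist','w3')
for i in range(2):
    o=get_obs();print({k:o[k].round(4) if k!='clock' and k!='opening' else o[k] for k in('clock','joint_pos','tool_pos','force','moment','opening')},Rt(o).inv().apply(o['force'])); snapshot('wrist')
crop('w3',230,150,410,270,4,'c11')
E
```

```text
{'clock': 3.45, 'joint_pos': array([ 4.19450e+01,  1.79009e+01, -1.53852e+01,  1.90000e-03,
       -5.66885e+01,  3.05440e+00]), 'tool_pos': array([0.5541, 0.2401, 0.1104]), 'force': array([-0.1572, -0.4629, -0.9772]), 'moment': array([-0.0513,  0.0548, -0.0143]), 'opening': 0.005302237271157313} [ 0.97699605  0.43889828 -0.21608464]
{'clock': 3.5, 'joint_pos': array([ 4.19441e+01,  1.79089e+01, -1.53894e+01,  9.00000e-04,
       -5.66883e+01,  3.05270e+00]), 'tool_pos': array([0.5541, 0.2401, 0.1103]), 'force': array([-0.2697, -0.0702, -0.4559]), 'moment': array([0.0262, 0.0687, 0.0072]), 'opening': 0.0024949997809387034} [0.455859   0.24045057 0.14106889]
```

View pics/c11.png

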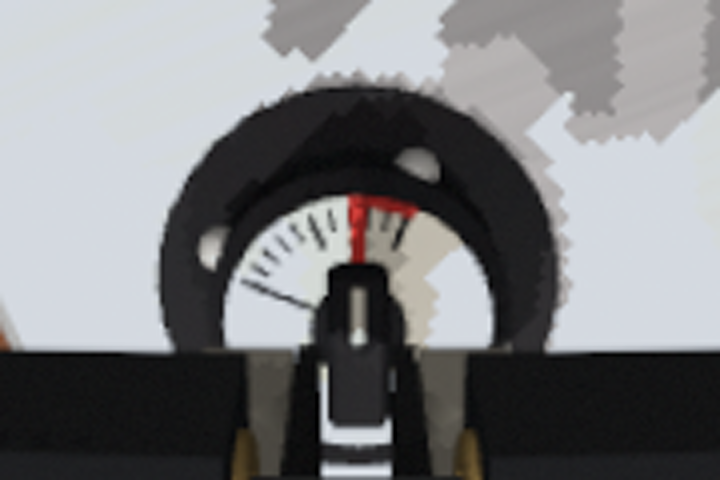

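```bash
python3 - <<'E'
from h import *
save('wrist','w4');save('scene','s4');save('side','d4')
crop('w4',230,150,410,270,4,'c12');crop('s4',370,160,470,250,6,'c13');crop('d4',240,120,340,210,6,'c14')
o=get_obs();print(o['tool_pos'],o['opening'],o['force'],o['moment'])
a=cv2.imread('pics/c13.png');b=cv2.imread('pics/c14.png');cv2.imwrite('pics/c134.png',cv2.resize(np.hstack([a,b]),(800,360)))
E
```

```text
[0.55402259 0.24000282 0.1101541 ] 0.0005810527001223718 [0.63670845 0.41281163 0.02016351] [-0.0234529   0.02579607 -0.01658467]
```

View pics/c12.png

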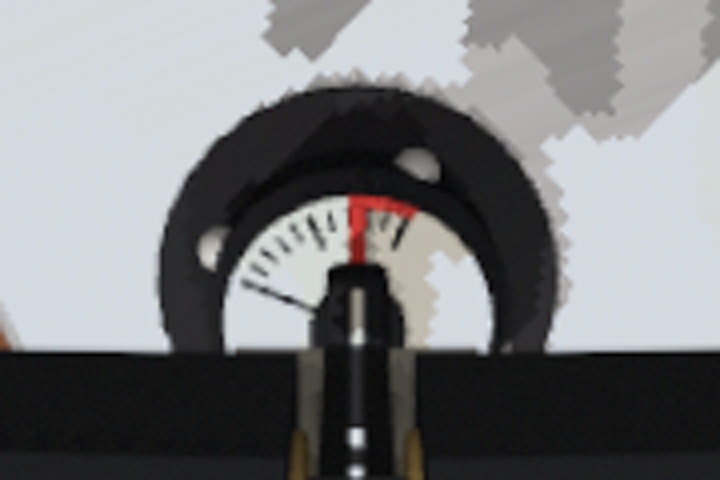

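View pics/c134.png

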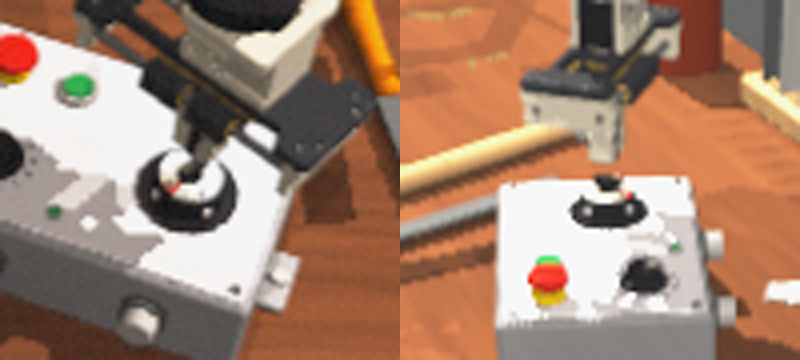

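View pics/c14.png

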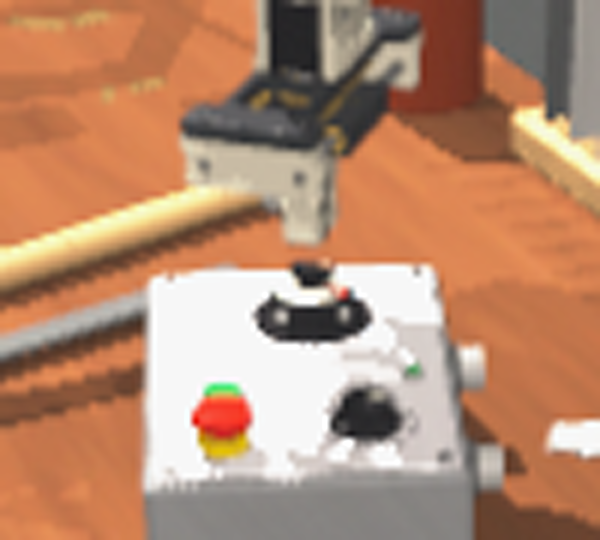

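View pics/c13.png

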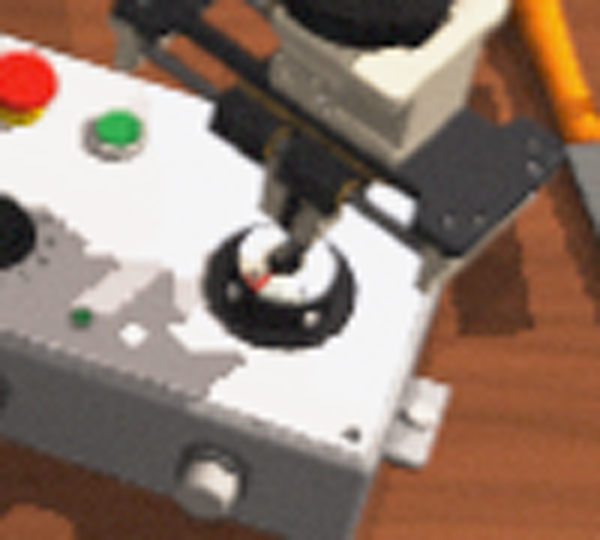

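```bash
python3 - <<'E'
from h import *
a=load('s4');b=load('d4');t=np.array([.5548,.2388,0])
for z in(.11,.12,.13,.14,.15):print(z,(proj(a,t+[0,0,z])-[370,160])*6,(proj(b,t+[0,0,z])-[240,120])*6)
E
```

```text
0.11 [[286.21469431 256.46957692]] [[308.3947374  279.87921731]]
0.12 [[289.51084706 243.83235369]] [[307.89235273 264.75363578]]
0.13 [[292.8448389  231.05005799]] [[307.38708473 249.54124388]]
0.14 [[296.21732517 218.12017729]] [[306.87890849 234.24129208]]
0.15 [[299.62897643 205.04014072]] [[306.36779883 218.85302225]]
```

The fingers closed on nothing. Reported TCP z is 0.110, but the scene and side views both put the fingertips at about 0.135, above the knob, so the reported TCP lies roughly 25 mm beyond the real tips. I'll check this by touching the knob top, which is at a known z of 0.120, with the shut fingers.

{"name": "carry_out", "arguments": {
  "series": [
    [[5,0,0,0,0,0],[9,0,0,0,0,0],[9,0,0,0,0,0]]
  ]
}}

```text
clock: 4.08
tool_pos: [0.5537, 0.2398, 0.1005]
orientation: [83.2, 89.9, -141.8]
force: [0.3, 0.9, -0.1]
opening: 0.0007
```

{"name": "carry_out", "arguments": {
  "series": [
    [[2,0,0,0,0,0],[2,0,0,0,0,0]]
  ]
}}

```text
clock: 4.32
tool_pos: [0.554, 0.24, 0.099]
orientation: [81.1, 90.0, -144.0]
force: [0.1, -0.7, 0.2]
opening: 0.0003
```

{"name": "carry_out", "arguments": {
  "series": [
    [[1.5,0,0,0,0,0],[1.5,0,0,0,0,0]]
  ]
}}

```text
clock: 4.58
tool_pos: [0.554, 0.24, 0.0976]
orientation: [77.5, 90.0, -147.5]
force: [-0.4, -0.6, -0.4]
opening: 0.0002
```

{"name": "carry_out", "arguments": {
  "series": [
    [[1.5,0,0,0,0,0],[1.5,0,0,0,0,0]]
  ]
}}

```text
clock: 4.82
tool_pos: [0.5539, 0.24, 0.096]
orientation: [83.4, 90.0, -141.6]
force: [1.6, 0.4, 0.7]
opening: 0.0006
```

{"name": "carry_out", "arguments": {
  "series": [
    [[1.5,0,0,0,0,0],[1.5,0,0,0,0,0]]
  ]
}}

```text
clock: 5.08
tool_pos: [0.554, 0.24, 0.0945]
orientation: [73.8, 90.0, -151.2]
force: [-0.7, 0.6, 0.7]
opening: 0.0006
```

```bash
python3 - <<'E'
from h import *
save('side','d5');crop('d5',240,120,340,210,6,'c15')
E
```

```text
(no output)
```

View pics/c15.png

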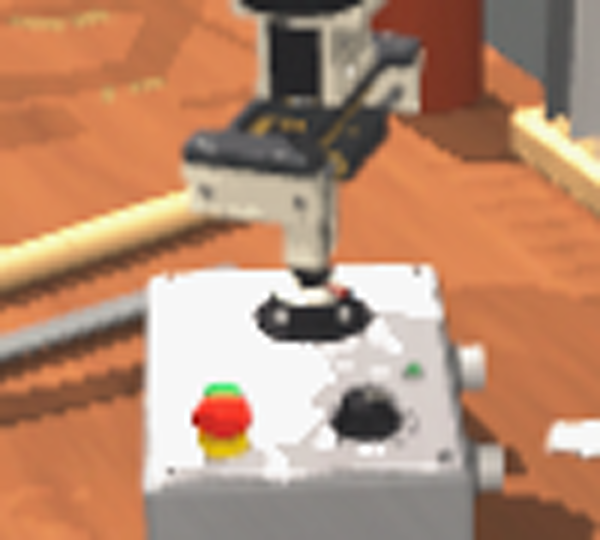

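{"name": "carry_out", "arguments": {
  "series": [
    [[1,0,0,0,0,0],[1,0,0,0,0,0]]
  ]
}}

```text
clock: 5.38
tool_pos: [0.554, 0.24, 0.0936]
orientation: [75.6, 90.0, -149.4]
force: [-0.5, -1.2, 0.0]
opening: 0.0005
```

{"name": "carry_out", "arguments": {
  "series": [
    [[1,0,0,0,0,0],[1,0,0,0,0,0]]
  ]
}}

```text
clock: 5.62
tool_pos: [0.554, 0.24, 0.0925]
orientation: [72.4, 90.0, -152.6]
force: [-0.0, 0.5, -0.1]
opening: 0.0003
```

{"name": "carry_out", "arguments": {
  "series": [
    [[1,0,0,0,0,0],[1,0,0,0,0,0]]
  ]
}}

```text
clock: 5.88
tool_pos: [0.5542, 0.2401, 0.0921]
orientation: [-119.8, 90.0, 15.2]
force: [-1.4, -0.5, 4.8]
opening: 0.0004
```

Contact comes at reported z = 0.0922, so the real tips are 28 mm behind the reported TCP. The push stiffness is roughly 10 N/mm. Next I raise, open, descend and grip the bar.

{"name": "carry_out", "arguments": {
  "series": [
    [[-5,0,0,0,0,0],[-5,0,0,0,0,0],[-5,0,0,0,0,0],[-5,0,0,0,0,0],[0,0,0,0,0,0],[5,0,0,0,0,0],[9.5,0,0,0,0,0],[9.5,0,0,0,0,0]]
  ],
  "hand": -0.2
}}

```text
clock: 6.88
tool_pos: [0.5537, 0.2398, 0.0815]
orientation: [83.4, 89.9, -141.6]
force: [-0.3, -0.1, 0.4]
opening: 0.0524
```

{"name": "carry_out", "arguments": {
  "series": [
    [[0,0,0,0,0,0],[0,0,0,0,0,0],[0,0,0,0,0,0],[0,0,0,0,0,0],[0,0,0,0,0,0]]
  ],
  "hand": 1
}}

```text
clock: 7.5
tool_pos: [0.5539, 0.2399, 0.0822]
orientation: [90.1, 90.0, -134.9]
force: [-0.5, 0.9, 1.4]
opening: 0.0097
```

```bash
python3 - <<'E'
from h import *
for i in range(3):
    o=get_obs();print(o['clock'],o['tool_pos'],o['opening'],Rt(o).inv().apply(o['force']),o['moment'],o['joint_pos'][[0,5]]); save('wrist','w6')
crop('w6',230,150,410,270,4,'c16')
E
```

```text
7.5 [0.55392652 0.23990099 0.08219835] 0.00968271326187953 [-1.44004734 -0.27241933  0.93498853] [0.10001553 0.25827565 0.0139293 ] [41.94385677  3.05544405]
7.55 [0.55390869 0.23992408 0.08221187] 0.009672266266890507 [-0.82606952  1.59711446  0.18714106] [-0.20826433  0.24572726  0.06093893] [41.94636136  3.0550596 ]
7.6 [0.55394914 0.23989709 0.08221292] 0.009770283160860687 [-0.04247405  1.54024771  0.76621956] [-0.1964789   0.333265   -0.02108505] [41.94287249  3.0544124 ]
```

View pics/c16.png

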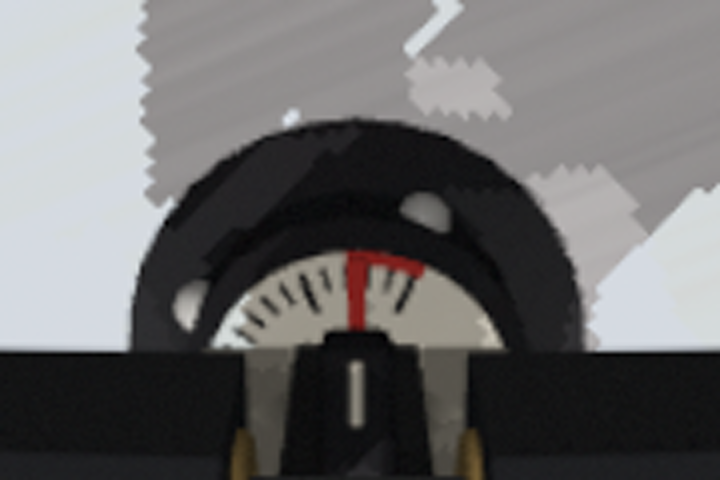

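Gripped: opening is 9.7 mm and side forces are low. Turning anticlockwise now.

{"name": "carry_out", "arguments": {
  "series": [
    [[0,0,0,-8,0,0],[0,0,0,-16,0,0],[0,0,0,-24,0,0],[0,0,0,-32,0,0],[0,0,0,-32,0,0]]
  ]
}}

```text
clock: 8.28
tool_pos: [0.5541, 0.24, 0.0822]
orientation: [153.8, 90.0, -39.2]
force: [-0.8, -0.9, 0.8]
opening: 0.0093
```

```bash
python3 - <<'E'
from h import *
for i in range(2):
    o=get_obs();print(o['clock'],o['tool_pos'],o['opening'],o['force'],o['moment'],o['joint_pos'][[0,5]]); save('wrist','w7')
crop('w7',230,150,410,270,4,'c17')
E
```

```text
8.275 [0.55406017 0.24000535 0.08221746] 0.009258414755964537 [-0.84457857 -0.86815789  0.79287591] [-0.1634518   0.42841449 -0.00561214] [41.94356105 35.00156112]
8.325 [0.55399773 0.24005626 0.08219501] 0.009641718308871092 [-0.98410134  0.08221548  1.26407715] [-0.24397636  0.38049284  0.05609084] [41.94879288 34.88255594]
```

View pics/c17.png

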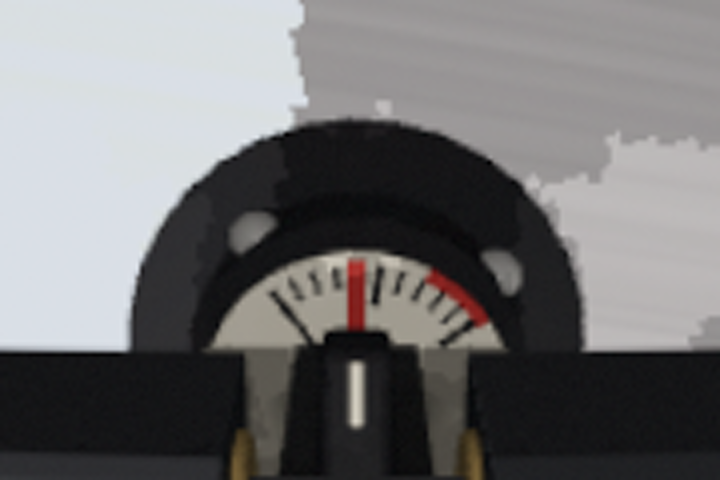

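The pointer follows the grip, and the zero tick is still about 36° further on.

{"name": "carry_out", "arguments": {
  "series": [
    [[0,0,0,-8,0,0],[0,0,0,-16,0,0],[0,0,0,-24,0,0],[0,0,0,-32,0,0],[0,0,0,-32,0,0]]
  ]
}}

```text
clock: 9.0
tool_pos: [0.554, 0.2402, 0.0822]
orientation: [-130.1, 90.0, 68.8]
force: [-1.1, 1.2, 1.1]
opening: 0.0096
```

{"name": "carry_out", "arguments": {
  "series": [
    [[0,0,0,-2,0,0],[0,0,0,-4,0,0],[0,0,0,-4,0,0]]
  ]
}}

```text
clock: 9.38
tool_pos: [0.554, 0.2402, 0.0822]
orientation: [-123.6, 90.0, 79.4]
force: [-1.8, 1.4, 2.1]
opening: 0.0095
```

```bash
python3 - <<'E'
from h import *
for i in range(3):
    o=get_obs();print(o['clock'],o['tool_pos'],o['opening'],o['force'],o['moment'],o['joint_pos'][[0,5]]); save('wrist','w8')
crop('w8',230,150,410,270,4,'c18')
E
```

```text
9.375 [0.55403631 0.24017688 0.08221399] 0.009519366986325573 [-1.77216942  1.36799102  2.1488537 ] [ 0.3149726   0.68486721 -0.1521776 ] [41.94937761 71.03025643]
9.425 [0.55402346 0.2401682  0.08221424] 0.00946479127198911 [-1.48969018  1.25182358  2.21055477] [ 0.38224343  0.76104636 -0.14096426] [41.9502321  71.00292082]
9.475 [0.55404389 0.24018689 0.08220789] 0.009824420425052887 [-1.7331615   1.94691788  2.5346891 ] [ 0.4173162   0.82614765 -0.12113722] [41.95105952 71.00474318]
```

View pics/c18.png

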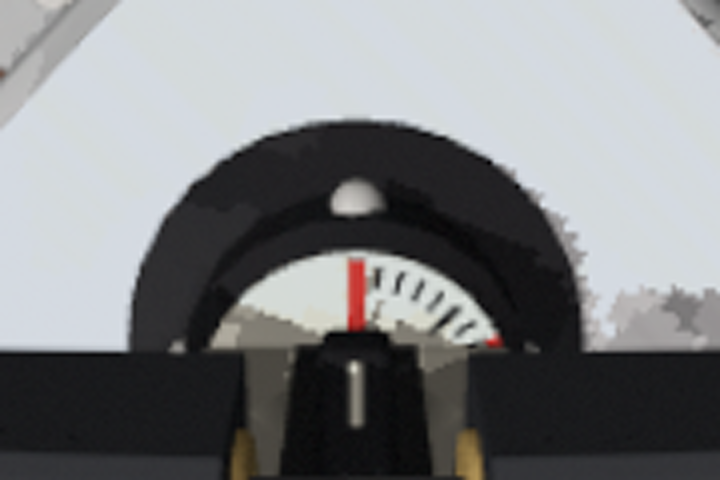

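{"name": "carry_out", "arguments": {
  "series": [
    [[0,0,0,-2,0,0],[0,0,0,-2,0,0],[0,0,0,-2,0,0]]
  ]
}}

```text
clock: 9.9
tool_pos: [0.554, 0.2402, 0.0822]
orientation: [-127.8, 90.0, 77.2]
force: [-2.4, 2.1, 3.3]
opening: 0.0092
```

```bash
python3 - <<'E'
from h import *
for i in range(3):
    o=get_obs();print(o['clock'],o['tool_pos'],o['opening'],o['force'],o['moment'],o['joint_pos'][[0,5]]); save('wrist','w9')
crop('w9',230,150,410,270,4,'c19')
E
```

```text
9.9 [0.55404822 0.24018518 0.0822034 ] 0.009208477055050106 [-2.40155062  2.07427909  3.29267407] [ 0.74021725  0.9794321  -0.49040271] [41.94950959 73.03202576]
9.95 [0.55402276 0.24014813 0.08217834] 0.009773164987625274 [-1.96758058  2.53402958  2.9233091 ] [ 0.71028722  0.97823073 -0.45935101] [41.94914101 73.03949189]
10.0 [0.55406464 0.24014406 0.08218296] 0.009489042650417648 [-2.65700837  2.33850288  1.87477204] [ 0.78764369  1.00225194 -0.51430191] [41.94627292 73.041489  ]
```

View pics/c19.png

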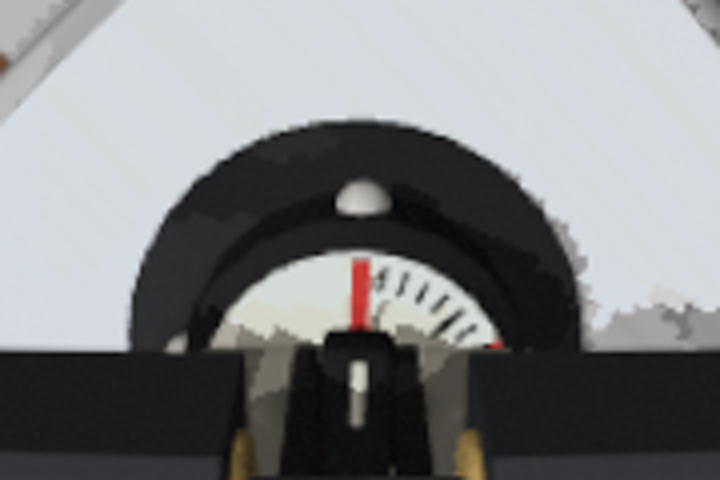

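The torque rose to about 0.5 N m and the pointer has stopped following the gripper, so it is at the stop. I'll relax the twist, release and rise.

{"name": "carry_out", "arguments": {
  "series": [
    [[0,0,0,1.5,0,0],[0,0,0,1.5,0,0],[0,0,0,1.5,0,0]]
  ]
}}

```text
clock: 10.42
tool_pos: [0.554, 0.2402, 0.0822]
orientation: [-144.5, 90.0, 59.0]
force: [-2.8, 2.4, 2.9]
opening: 0.0096
```

{"name": "carry_out", "arguments": {
  "series": [
    [[0,0,0,0,0,0],[0,0,0,0,0,0],[0,0,0,0,0,0],[-30,0,0,0,0,0],[-60,0,0,0,0,0],[-110,0,0,0,0,0],[-110,0,0,0,0,0]]
  ],
  "hand": -0.4
}}

```text
clock: 11.3
tool_pos: [0.5563, 0.2412, 0.1967]
orientation: [-172.4, 89.6, 31.1]
force: [-0.3, -0.4, -0.7]
opening: 0.0613
```

```bash
python3 - <<'E'
from h import *
s=save('wrist','w10')
crop('w10',270,165,370,255,8,'c20')
o=get_obs();print(o['clock'],o['tool_pos'],o['opening'],o['force'],o['moment'],o['joint_pos'])
E
```

```text
11.35 [0.55499617 0.2405796  0.19417574] 0.061214206853601176 [-1.04922827  0.08173291 -0.06852813] [-0.20941592  0.03339638  0.00773103] [ 4.19350060e+01  1.40052028e+01 -9.10509501e+00  1.97848553e-02
 -6.66607642e+01  7.15603666e+01]
```

View pics/c20.png

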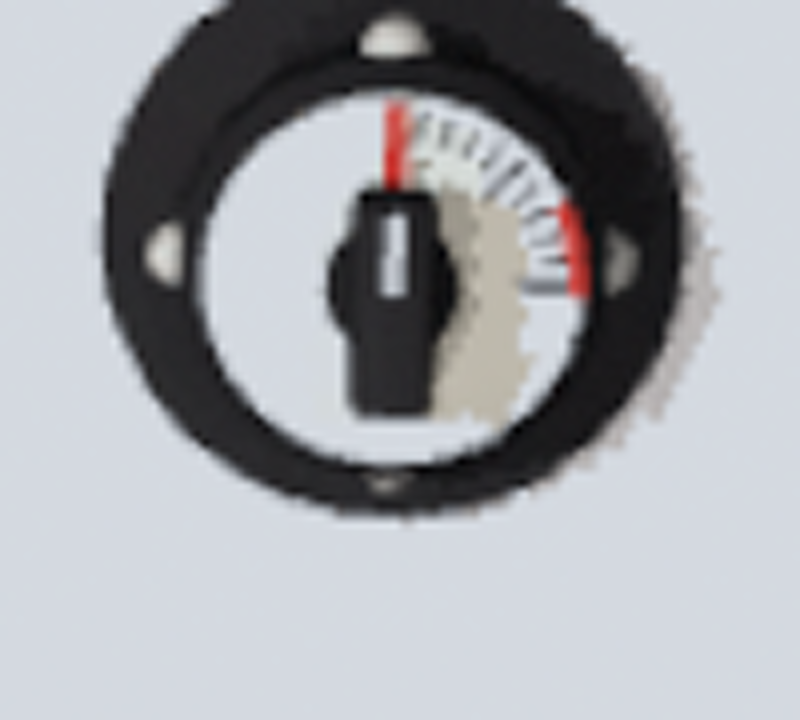

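The pointer is at right angles to the full-scale tick, which means it is at zero (range 1.57 rad). Next, a view from above the small cover.

```bash
python3 - <<'E'
from h import *
print(rel([.452,-.383,.2],-146))
E
```

```text
(array([ -7.7, 530.8, 343.1]), array([79.5 , -0.15,  0.2 ]))
```

{"name": "carry_out", "arguments": {
  "series": [
    [[-7,40,26,5,0,0],[-7,85,55,12,0,0],[-7,130,84,19,0,0],[-7,178,115,26,0,0],[-7,226,146,33,0,0],[-7,274,177,40,0,0],[-7,322,208,48,0,0],[-7,370,239,56,0,0],[-7,418,270,64,0,0],[-7,460,297,70,0,0]]
  ],
  "hand": -1
}}

```text
clock: 12.6
tool_pos: [0.4638, -0.302, 0.198]
orientation: [29.2, 89.9, 162.4]
force: [1.1, 0.4, 0.5]
opening: 0.0874
```

```bash
python3 - <<'E'
from h import *
print(rel([.452,-.383,.2],-146),get_obs()['tool_pos'],get_obs()['joint_pos'])
E
```

```text
(array([ -2. ,  64.1, -50.9]), array([ 9.24,  0.08, -0.06])) [ 0.46379299 -0.30202001  0.1979888 ] [-1.28022808e+01  9.20351528e+00 -1.47471568e+01 -9.04544238e-03
 -6.61484824e+01  5.60494681e+01]
```

{"name": "carry_out", "arguments": {
  "series": [
    [[-2,30,-24,5,0,0],[-2,63,-51,9.2,0,0],[-2,63,-51,9.2,0,0],[-2,63,-51,9.2,0,0]]
  ]
}}

```text
clock: 13.1
tool_pos: [0.4538, -0.3804, 0.1999]
orientation: [25.9, 89.9, 150.2]
force: [0.8, -0.5, -0.3]
opening: 0.0879
```

```bash
python3 - <<'E'
from h import *
s=save('wrist','w11');o=get_obs();print(o['clock'],o['tool_pos'],o['joint_pos'])
E
```

```text
13.15 [ 0.45412835 -0.38001129  0.20033241] [-2.10337403e+01  1.27782313e+01 -9.89128579e+00 -1.58526724e-02
 -6.74096824e+01  5.53667036e+01]
```

View pics/w11.png

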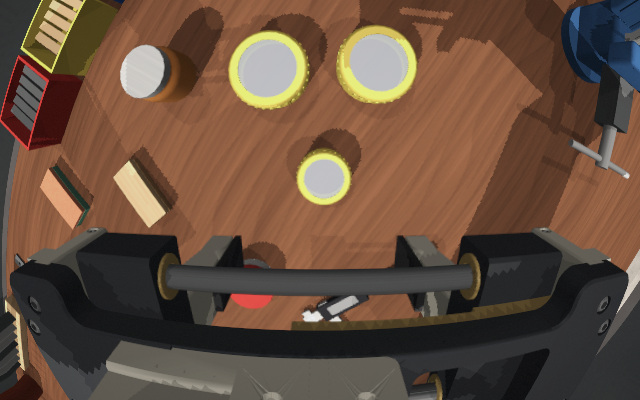

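```bash
python3 - <<'E'
from h import *
crop('w11',284,140,364,215,9,'c21')
E
```

```text
(no output)
```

View pics/c21.png

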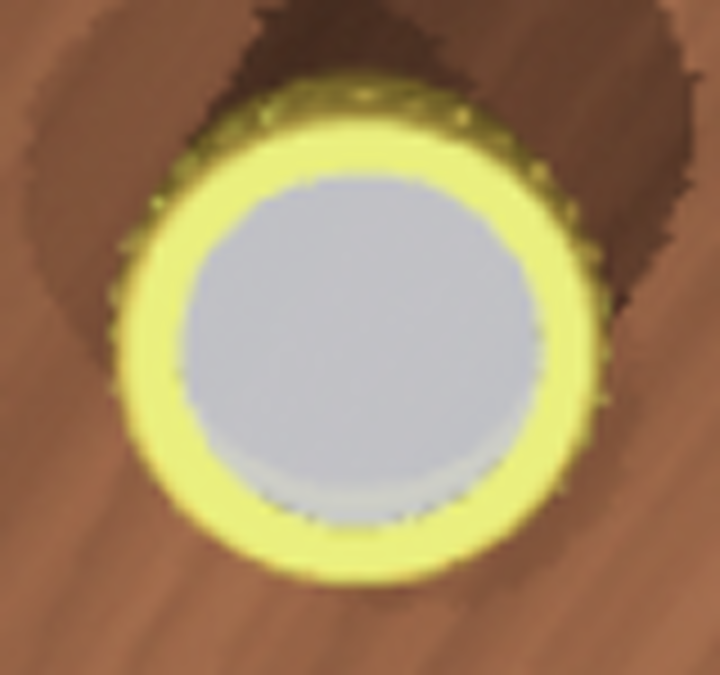

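```bash
python3 - <<'E'
from h import *
s=load('w11');q=lambda u,v:(284+u/9,140+v/9)
c=fonz(s,*q(361,350),.036);print(c,'dia',np.linalg.norm(fonz(s,*q(120,350),.036)-fonz(s,*q(602,350),.036)))
# w2/w10 bias check: same camera on meter known axis
for z in (.1,):
  print(rel([c[0],c[1],z-.028],-146))
E
```

```text
[ 0.44927317 -0.38487424  0.036     ] dia 0.06207444503970656
(array([128.3,   6.7,  -1.4]), array([ 0.33,  0.07, -0.03]))
```

{"name": "carry_out", "arguments": {
  "series": [
    [[40,6.5,0,0.3,0,0],[85,6.5,0,0.3,0,0],[130,6.5,0,0.3,0,0],[155,6.5,0,0.3,0,0],[165,6.5,0,0.3,0,0],[165,6.5,0,0.3,0,0]]
  ]
}}

```text
clock: 13.9
tool_pos: [0.4494, -0.3837, 0.0362]
orientation: [46.9, 90.0, 171.0]
force: [1.1, -0.5, -0.3]
opening: 0.0876
```

```bash
python3 - <<'E'
from h import *
save('wrist','w12');save('side','d12');o=get_obs();print(o['clock'],o['tool_pos'],o['force'])
crop('w12',220,180,420,300,4,'c22');crop('d12',300,230,420,330,6,'c23')
E
```

```text
14.0 [ 0.45012731 -0.38438437  0.03742687] [ 0.47863648 -0.4888276   0.31423521]
```

View pics/c22.png

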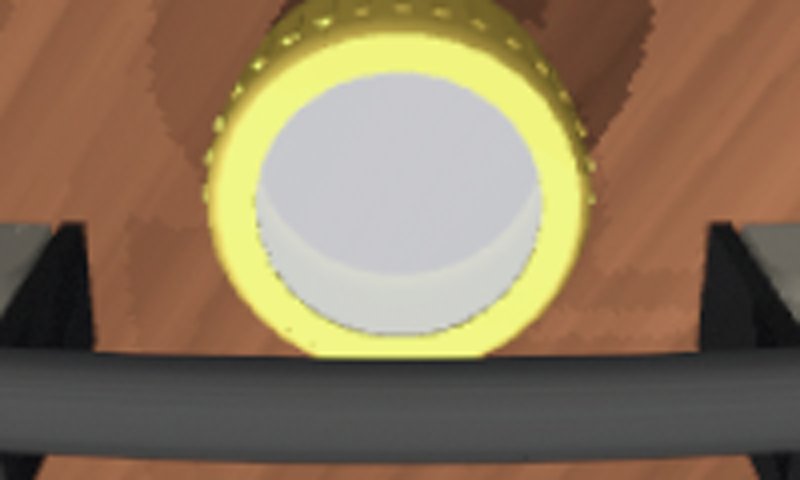

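View pics/c23.png

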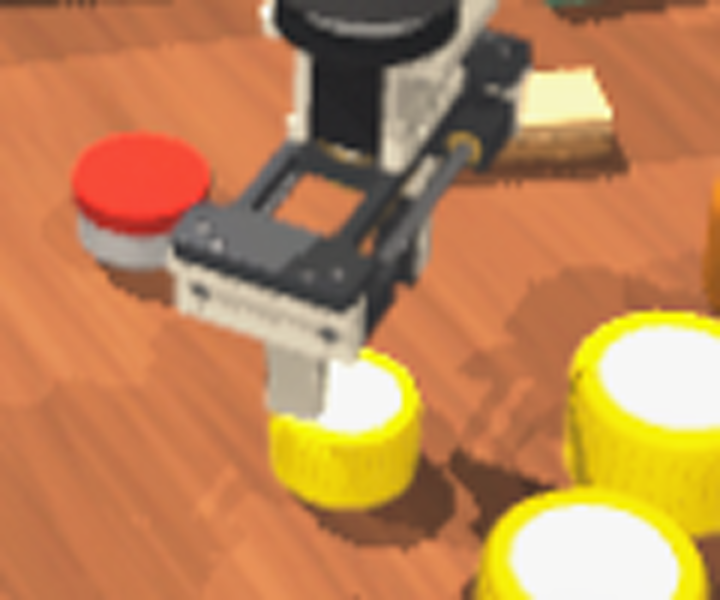

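```bash
python3 - <<'E'
from h import *
s=load('w12')
c=fonz(s,220+399/4,180+203/4,.036)  # window centre rows 72..335 
o=get_obs();print(c,Rt(o).inv().apply(c-o['tool_pos'])*1000,o['tool_pos'])
print(fonz(s,220+399/4,180+72/4,.036),fonz(s,220+399/4,180+335/4,.036),fonz(s,220+257/4,180+203/4,.036),fonz(s,220+542/4,180+203/4,.036))
E
```

```text
[ 0.45012358 -0.38585235  0.036     ] [ 1.42825271  0.82630388 -1.2117224 ] [ 0.45012731 -0.38438437  0.03742687]
[ 0.46248085 -0.40406574  0.036     ] [ 0.43656671 -0.36588114  0.036     ] [ 0.46919284 -0.37284324  0.036     ] [ 0.4308005  -0.39881464  0.036     ]
```

{"name": "carry_out", "arguments": {
  "series": [
    [[15,0.5,0,0,0,0],[30,0.5,0,0,0,0],[44,0.5,0,0,0,0],[54,0.5,0,0,0,0],[54,0.5,0,0,0,0]]
  ]
}}

```text
clock: 14.62
tool_pos: [0.448, -0.3842, -0.0191]
orientation: [32.5, 89.9, 156.5]
force: [-0.3, -0.9, 0.1]
opening: 0.0879
```

```bash
python3 - <<'E'
from h import *
save('side','d13');save('wrist','w13');o=get_obs();print(o['clock'],o['tool_pos'],o['force'],o['opening'])
crop('d13',300,230,420,330,6,'c24');crop('w13',220,180,420,300,4,'c25')
E
```

```text
14.725 [ 0.44885574 -0.38466832 -0.01785614] [0.26533682 0.11596756 0.00401309] 0.08811902473014856
```

View pics/c24.png

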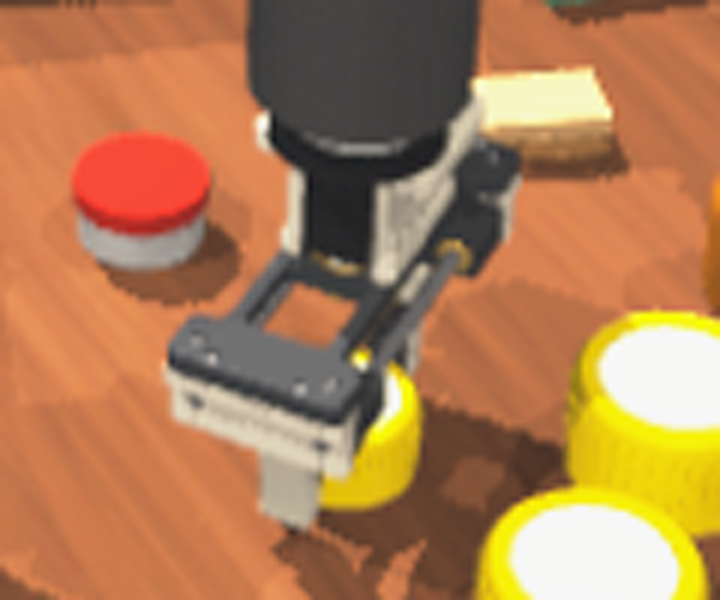

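{"name": "carry_out", "arguments": {
  "series": [
    [[0,0,0,0,0,0],[0,0,0,0,0,0],[0,0,0,0,0,0],[0,0,0,0,0,0]]
  ],
  "hand": 1
}}

```text
clock: 15.22
tool_pos: [0.4489, -0.3847, -0.0175]
orientation: [-154.1, 90.0, -30.1]
force: [-0.4, 0.9, 2.8]
opening: 0.0641
```

{"name": "carry_out", "arguments": {
  "series": [
    [[-5,0,0,0,0,0],[-20,0,0,0,0,0],[-45,0,0,0,0,0],[-80,0,0,0,0,0],[-80,0,0,0,0,0]]
  ]
}}

```text
clock: 15.85
tool_pos: [0.4509, -0.3857, 0.0662]
orientation: [-151.7, 89.6, -27.7]
force: [-0.4, 0.5, -1.6]
opening: 0.0639
```

```bash
python3 - <<'E'
from h import *
save('side','d14');save('wrist','w14');o=get_obs();print(o['clock'],o['tool_pos'],o['force'],o['opening'],o['joint_pos'])
crop('d14',300,210,420,310,6,'c26');crop('w14',220,180,420,300,4,'c27')
E
```

```text
15.95 [ 0.44890268 -0.38455688  0.06309901] [-0.28630466  0.89440285 -1.39065585] 0.0641452116237089 [-2.16584639e+01  1.95937786e+01 -2.00834180e+01 -1.29452458e-02
 -5.02368143e+01  5.56572853e+01]
```

View pics/c26.png

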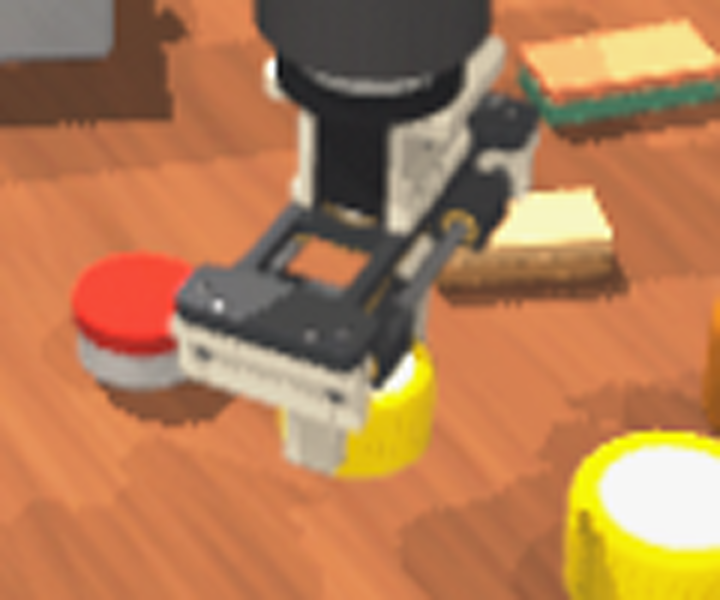

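View pics/c27.png

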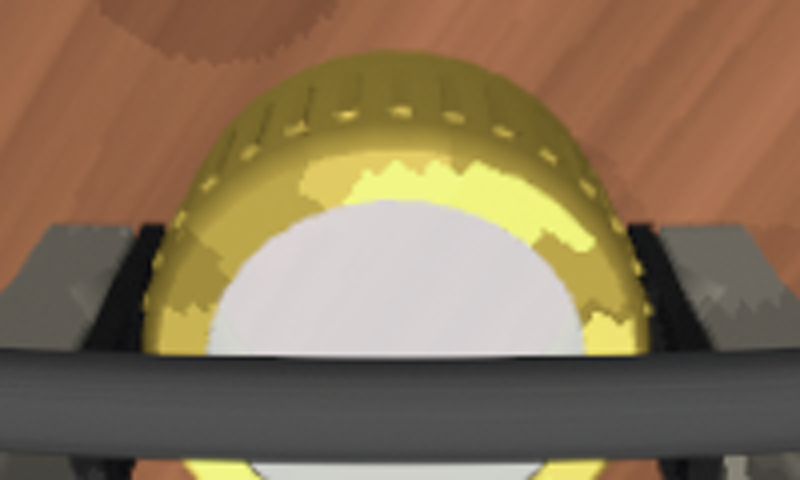

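```bash
python3 - <<'E'
from h import *
for f,row,dz in(('w14',180+200/4,None),):
    s=load(f);o=get_obs();t=np.array([.4489,-.3846,.0631])
    Rr=Rt(o)
    p=fonz(s,220+397/4,row,t[2]+.0178+.036);print(Rr.inv().apply(p-t)*1000, Rr.inv().apply(s['eye']-t))
    # rim widest left/right: 147 and 650
    for u in(143,652):
        p=fonz(s,220+u/4,180+340/4,t[2]+.0538);print(Rr.inv().apply(p-t)*1000)
s=load('w12');t=np.array([.4494,-.3840,.0366]);
print(Rr.inv().apply(fonz(s,220+399/4,180+72/4,.036)-t)*1000,Rr.inv().apply(s['eye']-t))
print(rel([.5538,.2402,.15],-146))
E
```

```text
[-53.77219675  -0.32126147 -24.141135  ] [-0.18794272 -0.00044457 -0.07664907]
[-53.76273758 -31.66774399  -5.22790061]
[-53.82487585  31.19541824  -5.3251351 ]
[  0.62695924   0.37275672 -23.94933387] [-0.18600592 -0.00059978 -0.07624237]
(array([ -87. , -436.3,  459.3]), array([-0.01, -0.07,  0.06]))
```

{"name": "carry_out", "arguments": {
  "series": [
    [[-40,-15,16,0,0,0],[-70,-45,47,0,0,0],[-88,-80,84,0,0,0],[-88,-120,126,0,0,0],[-88,-160,168,0,0,0],[-88,-200,210,0,0,0],[-88,-240,252,0,0,0],[-88,-280,294,0,0,0],[-88,-320,336,0,0,0],[-88,-355,373,0,0,0]]
  ]
}}

```text
clock: 17.2
tool_pos: [0.5339, 0.1251, 0.1494]
orientation: [81.7, 89.9, -154.3]
force: [0.6, 0.3, 0.2]
opening: 0.0641
```

{"name": "carry_out", "arguments": {
  "series": [
    [[0,-30,31,0,0,0],[0,-60,63,0,0,0],[0,-80,85,0,0,0],[0,-81,86,0,0,0],[0,-81,86,0,0,0],[0,-81,86,0,0,0]]
  ]
}}

```text
clock: 17.95
tool_pos: [0.5533, 0.2388, 0.1501]
orientation: [88.8, 90.0, -147.2]
force: [-1.0, -0.5, -0.4]
opening: 0.0643
```

```bash
python3 - <<'E'
from h import *
save('side','d15');save('scene','s15');save('wrist','w15')
for i in range(3):
    o=get_obs();print(o['clock'],o['tool_pos'],o['force'],o['opening'],rel([.5538,.2402,.15],-146)); snapshot('side')
crop('d15',240,110,340,210,6,'c28');crop('s15',370,150,470,250,6,'c29');crop('w15',220,180,420,300,4,'c30')
E
```

```text
18.1 [0.55357086 0.23906811 0.15043352] [-0.26673588  0.18093536 -0.88311026] 0.0643364286434805 (array([ 0.4, -0.8,  0.8]), array([-0.05,  0.  ,  0.02]))
18.15 [0.55358696 0.23918944 0.15040576] [ 1.18639648  0.02453586 -0.66709148] 0.06410890225242173 (array([ 0.4, -0.7,  0.7]), array([-0.05,  0.01,  0.02]))
18.2 [0.55359698 0.2393219  0.15036928] [ 0.31088887  0.58489005 -0.29237505] 0.06358303406338298 (array([ 0.4, -0.7,  0.6]), array([-0.04,  0.  ,  0.02]))
```

View pics/c28.png

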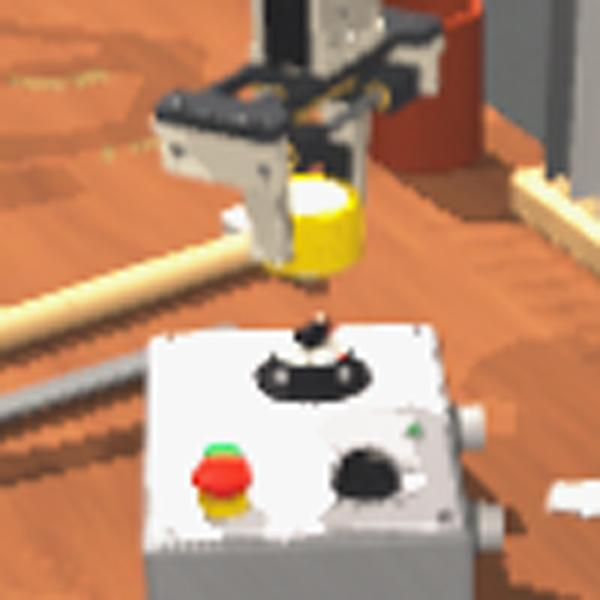

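View pics/c30.png

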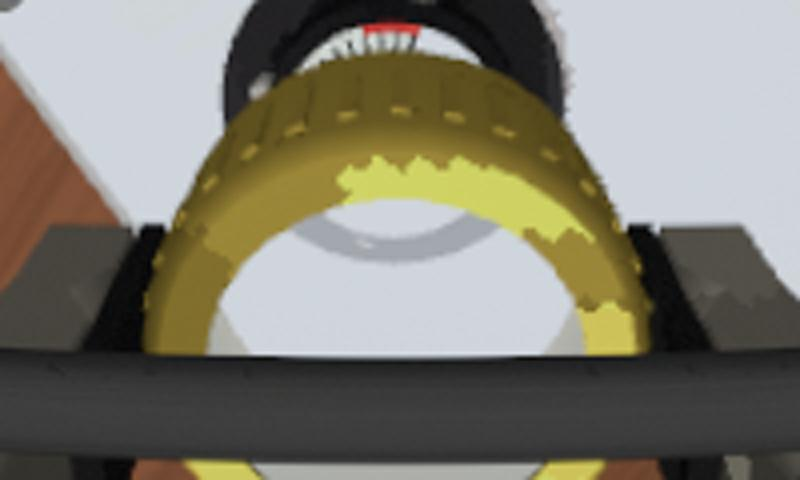

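{"name": "carry_out", "arguments": {
  "series": [
    [[15,-0.4,0.4,0,0,0],[30,-0.4,0.4,0,0,0],[45,-0.4,0.4,0,0,0],[55,-0.4,0.4,0,0,0],[58,-0.4,0.4,0,0,0],[58,-0.4,0.4,0,0,0],[58,-0.4,0.4,0,0,0]]
  ]
}}

```text
clock: 19.12
tool_pos: [0.554, 0.2406, 0.0927]
orientation: [-88.9, 89.9, 35.1]
force: [0.2, -0.2, -0.7]
opening: 0.0639
```

```bash
python3 - <<'E'
from h import *
save('side','d16');save('scene','s16');s=save('wrist','w16')
for i in range(3):
    o=get_obs();print(o['clock'],o['tool_pos'],o['force'],o['opening'],rel([.5538,.2402,.0802],-146)); snapshot('side')
crop('d16',240,110,340,210,6,'c28');crop('s16',370,150,470,250,6,'c29');crop('w16',220,160,420,300,4,'c30')
E
```

```text
19.275 [0.55383241 0.2405122  0.09265509] [ 0.25020862  0.47085015 -0.11495027] 0.06403994958347241 (array([12.5,  0.2, -0.2]), array([0.  , 0.01, 0.05]))
19.325 [0.55379555 0.24048428 0.09258007] [ 0.54467874  1.1970765  -0.19946637] 0.06439280847738874 (array([12.4,  0.2, -0.2]), array([-0.  ,  0.01,  0.04]))
19.375 [0.55375143 0.24042489 0.09249804] [ 0.92901618  0.66679305 -0.94882378] 0.06416511934022445 (array([12.3,  0.1, -0.2]), array([-0.  ,  0.  ,  0.03]))
```

View pics/c28.png

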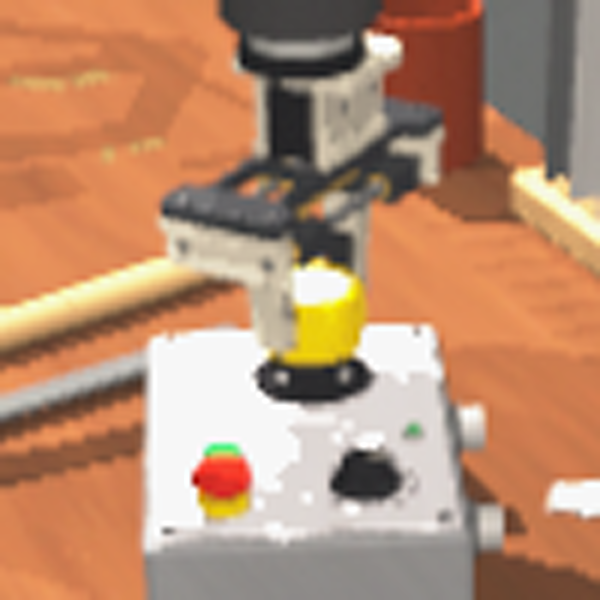

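View pics/c30.png

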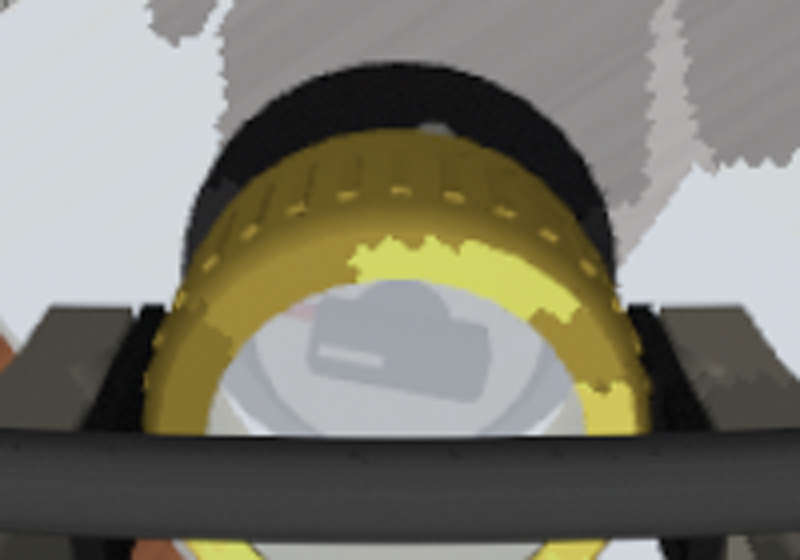

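View pics/c29.png

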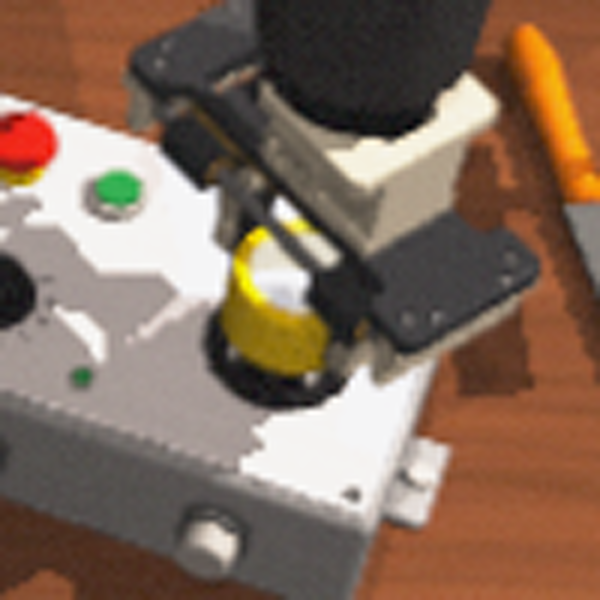

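{"name": "carry_out", "arguments": {
  "series": [
    [[4,0,0,0,0,0],[8,0,0,0,0,0],[8,0,0,0,0,0],[8,0,0,0,0,0]]
  ]
}}

```text
clock: 19.92
tool_pos: [0.5536, 0.2403, 0.0841]
orientation: [102.2, 90.0, -133.8]
force: [0.7, -0.5, 0.4]
opening: 0.0641
```

{"name": "carry_out", "arguments": {
  "series": [
    [[2,0,0,0,0,0],[3,0,0,0,0,0],[3,0,0,0,0,0]]
  ]
}}

```text
clock: 20.3
tool_pos: [0.5536, 0.2403, 0.081]
orientation: [94.1, 90.0, -141.9]
force: [0.2, 0.3, -0.8]
opening: 0.0639
```

{"name": "carry_out", "arguments": {
  "series": [
    [[1,0,0,0,0,0],[1,0,0,0,0,0]]
  ]
}}

```text
clock: 20.55
tool_pos: [0.5537, 0.2403, 0.0802]
orientation: [-166.3, 90.0, -42.3]
force: [0.4, -0.8, -0.5]
opening: 0.0643
```

{"name": "carry_out", "arguments": {
  "series": [
    [[0.7,0,0,0,0,0],[1.2,0,0,0,0,0],[1.2,0,0,0,0,0]]
  ]
}}

```text
clock: 20.92
tool_pos: [0.5539, 0.2403, 0.0797]
orientation: [-117.3, 90.0, 6.7]
force: [-1.2, -1.0, 5.7]
opening: 0.0645
```

{"name": "carry_out", "arguments": {
  "series": [
    [[0.7,0,0,0,0,0],[1,0,0,0,0,0],[1,0,0,0,0,0]]
  ]
}}

```text
clock: 21.3
tool_pos: [0.5541, 0.2404, 0.0795]
orientation: [-113.3, 89.9, 10.7]
force: [-2.3, -2.0, 9.9]
opening: 0.0639
```

```bash
python3 - <<'E'
from h import *
for i in range(2):
    o=get_obs();print(o['clock'],o['tool_pos'],o['force'],o['moment'],o['opening']); save('wrist','w17')
E
```

```text
21.3 [0.55412626 0.24037943 0.07945849] [-2.28899507 -1.95536912  9.94728408] [-0.8117808   1.23768164  0.06256479] 0.06392521450877041
21.35 [0.55411015 0.24034359 0.07944672] [-2.48255181 -1.90280564 10.19659903] [-0.81937062  1.19151658 -0.01306182] 0.06358287445490028
```

{"name": "carry_out", "arguments": {
  "series": [
    [[0.5,0,0,0,0,0],[1,0,0,0,0,0],[1,0,0,0,0,0]]
  ]
}}

```text
clock: 21.78
tool_pos: [0.5544, 0.2403, 0.0792]
orientation: [-115.0, 89.9, 9.0]
force: [-3.9, -2.4, 15.1]
opening: 0.0639
```

{"name": "carry_out", "arguments": {
  "series": [
    [[0.5,0,0,0,0,0],[1,0,0,0,0,0],[1,0,0,0,0,0]]
  ]
}}

```text
clock: 22.15
tool_pos: [0.5546, 0.2405, 0.0785]
orientation: [-108.8, 89.8, 15.3]
force: [-3.0, -2.0, 16.2]
opening: 0.0641
```

```bash
python3 - <<'E'
from h import *
s=save('side','d18');save('wrist','w18');o=get_obs();print(o['clock'],o['tool_pos'],o['force'],o['moment'],o['opening'])
crop('d18',240,110,340,210,6,'c31')
E
```

```text
22.25 [0.55462859 0.24050296 0.07842037] [-3.52072524 -2.26398645 16.24096739] [-1.06245921  1.70855119 -0.06411993] 0.06402415049313122
```

View pics/c31.png

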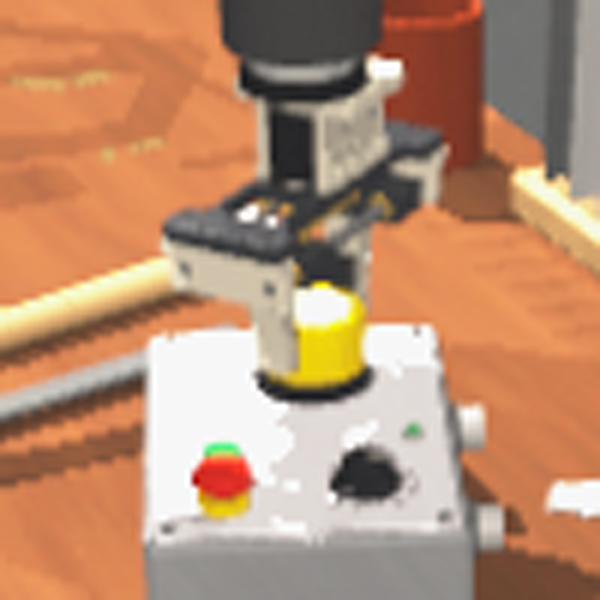

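{"name": "carry_out", "arguments": {
  "series": [
    [[0.5,0.4,0,0,0,0],[1,0.4,0,0,0,0],[1,0.4,0,0,0,0]]
  ]
}}

```text
clock: 22.62
tool_pos: [0.5546, 0.2406, 0.0773]
orientation: [-103.4, 89.8, 20.6]
force: [-2.3, -1.5, 10.9]
opening: 0.064
```

{"name": "carry_out", "arguments": {
  "series": [
    [[0.5,0.2,0,0,0,0],[1,0.2,0,0,0,0],[1,0.2,0,0,0,0]]
  ]
}}

```text
clock: 23.0
tool_pos: [0.553, 0.24, 0.0733]
orientation: [9.4, 90.0, 133.4]
force: [3.4, -0.8, -8.9]
opening: 0.0641
```

It's past the balls, which are now pulling the cover down. I'll continue to the flange.

{"name": "carry_out", "arguments": {
  "series": [
    [[0.7,0,0,0,0,0],[1.5,0,0,0,0,0],[1.5,0,0,0,0,0]]
  ]
}}

```text
clock: 23.38
tool_pos: [0.5529, 0.2399, 0.0717]
orientation: [86.4, 89.9, -149.6]
force: [4.2, 0.8, -9.9]
opening: 0.0643
```

{"name": "carry_out", "arguments": {
  "series": [
    [[0.7,0,0,0,0,0],[1.5,0,0,0,0,0],[1.5,0,0,0,0,0]]
  ]
}}

```text
clock: 23.75
tool_pos: [0.5531, 0.24, 0.0713]
orientation: [-91.9, 90.0, 32.1]
force: [-0.1, 0.0, -2.2]
opening: 0.0642
```

```bash
python3 - <<'E'
from h import *
s=save('side','d19');save('wrist','w19');save('scene','s19');o=get_obs();print(o['clock'],o['tool_pos'],o['force'],o['moment'],o['opening'])
crop('d19',240,110,340,210,6,'c32');crop('w19',220,160,420,300,4,'c33')
E
```

```text
23.9 [0.55309024 0.24003556 0.07124827] [ 1.32161056 -0.55151931 -3.08696086] [-0.05415731 -0.28464198 -0.06205896] 0.06373994268680735
```

View pics/c32.png

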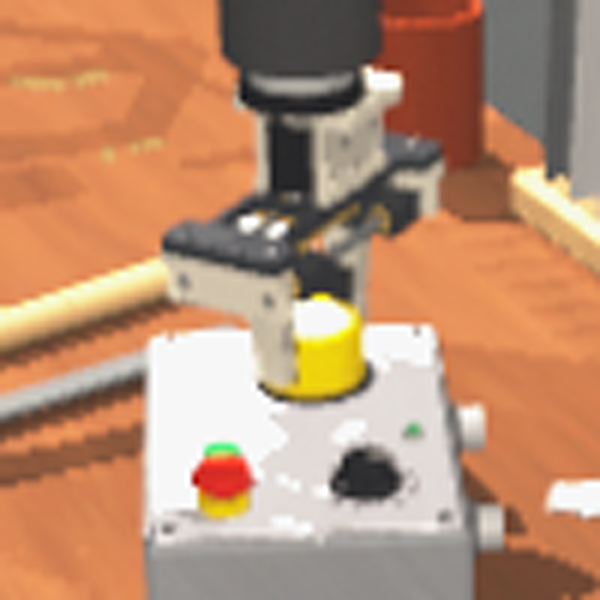

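View pics/c33.png

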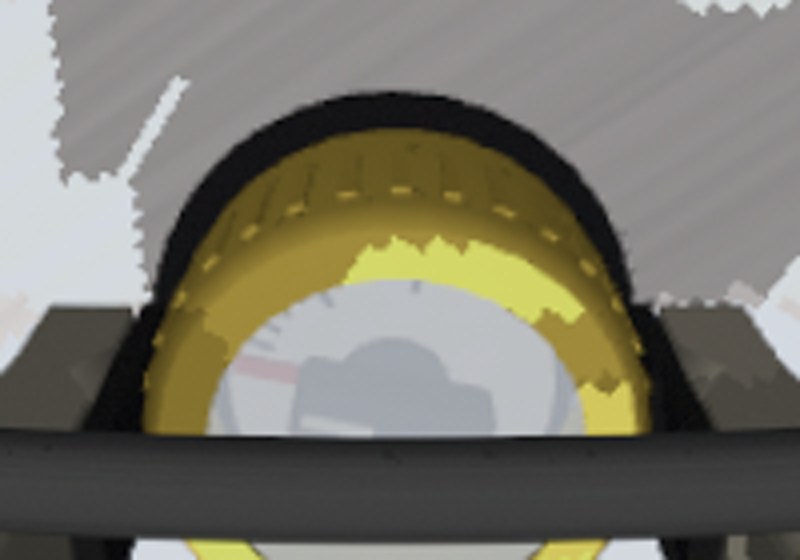

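{"name": "carry_out", "arguments": {
  "series": [
    [[0.5,0,0,0,0,0],[1,0,0,0,0,0],[1,0,0,0,0,0]]
  ]
}}

```text
clock: 24.28
tool_pos: [0.5532, 0.2401, 0.0705]
orientation: [-95.7, 90.0, 28.3]
force: [-2.4, -0.6, 3.9]
opening: 0.0641
```

{"name": "carry_out", "arguments": {
  "series": [
    [[0.5,0,0,0,0,0],[1,0,0,0,0,0],[1,0,0,0,0,0]]
  ]
}}

```text
clock: 24.65
tool_pos: [0.5532, 0.2401, 0.0704]
orientation: [-110.9, 90.0, 13.1]
force: [-5.6, -1.3, 11.6]
opening: 0.0642
```

{"name": "carry_out", "arguments": {
  "series": [
    [[0.5,0,0,0,0,0],[1,0,0,0,0,0],[1,0,0,0,0,0]]
  ]
}}

```text
clock: 25.02
tool_pos: [0.5532, 0.24, 0.0703]
orientation: [-110.6, 89.9, 13.4]
force: [-8.6, -0.9, 19.0]
opening: 0.0642
```

{"name": "carry_out", "arguments": {
  "series": [
    [[0,0.6,0.3,0,0,0],[0,0.6,0.3,0,0,0],[0,0.6,0.3,0,0,0]]
  ]
}}

```text
clock: 25.4
tool_pos: [0.5532, 0.2401, 0.0703]
orientation: [-110.2, 89.9, 13.8]
force: [-6.0, -1.5, 17.2]
opening: 0.0639
```

{"name": "carry_out", "arguments": {
  "series": [
    [[0,0,0,0,0,0],[0,0,0,0,0,0],[0,0,0,0,0,0],[0,0,0,0,0,0],[0,0,0,0,0,0],[0,0,0,0,0,0]]
  ]
}}

```text
clock: 26.15
tool_pos: [0.5532, 0.2401, 0.0704]
orientation: [-108.9, 89.9, 15.1]
force: [-4.8, -2.2, 16.7]
opening: 0.0643
```

```bash
python3 - <<'E'
from h import *
s=save('side','d20');save('wrist','w20');save('scene','s20');o=get_obs();print(o['clock'],o['tool_pos'],o['force'],o['moment'],o['opening'],Rt(o).as_matrix()[:,0])
crop('d20',240,110,340,210,6,'c34');crop('s20',370,150,470,250,6,'c35');crop('w20',220,160,420,300,4,'c36')
E
```

```text
26.3 [0.55321912 0.24004682 0.07033158] [-4.70057451 -1.89904464 16.52767662] [-0.86647511  2.13886482 -0.07289634] 0.06411192624387847 [ 2.11239013e-03  5.63952125e-04 -9.99997610e-01]
```

View pics/c34.png

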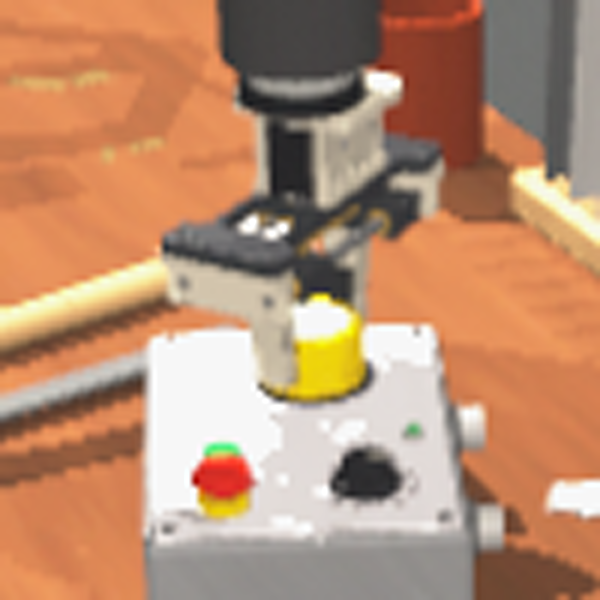

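View pics/c35.png

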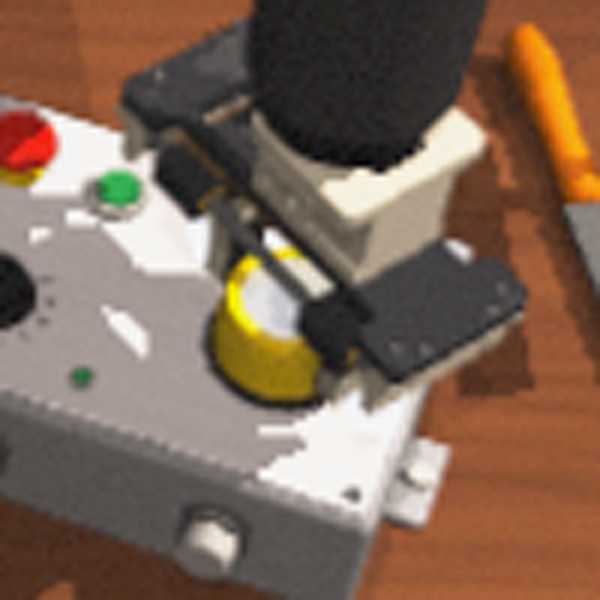

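View pics/c36.png

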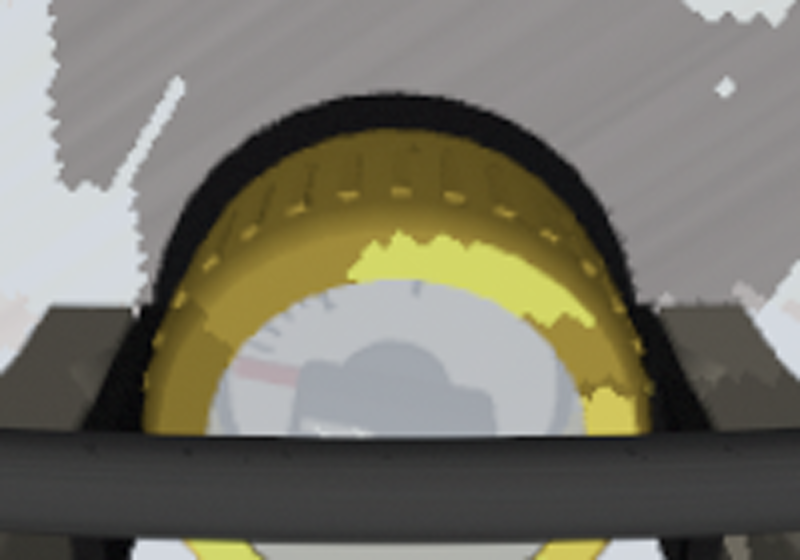

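View pics/s20.png

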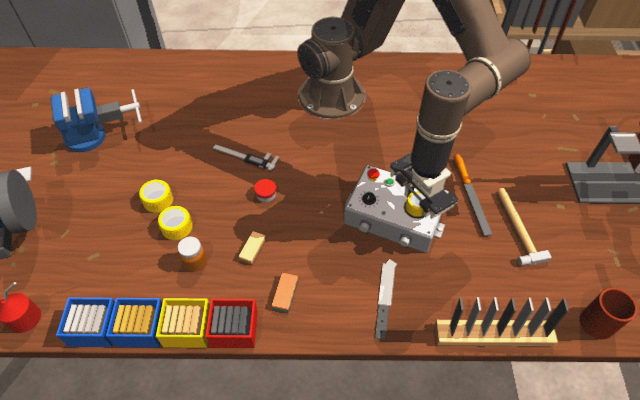

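The cover sits flat with an even flange ring around it. Tool tilt is 0.002 rad, the push is steady at about 16.5 N, and the pointer still shows zero through the window. The other things on the bench haven't moved. Handing in.

```bash
python3 - <<'E'
from plant import close_job,get_obs
print(close_job()); o=get_obs(); print(o['clock'],o['force'],o['tool_pos'])
E
```

```text
the job is handed in; nothing more can be done
None
the job is handed in; nothing more can be done
```

The peak pointer is back at its zero stop, and the smallest yellow cover is snapped onto the meter and held down. I handed the job in at about 26 s, still pressing; no verdict was reported.

- **Pointer reset:** I turned the knob anticlockwise by about 70° until the torque rose to roughly 0.5 N m. The pointer then stood 90° from the full-scale tick, and in the last picture it still showed zero through the window.
- **Cover:** It met the sprung balls at the expected height and snapped past them at about 16 N. It came to rest with the tool at z = 0.0703, against 0.0702 expected on the flange.
- **Last checks:** The downward push was steady at about 16.5 N, with about 5 N of side force remaining. Tool tilt was about 0.002 rad and the flange ring looked even. In the last scene picture nothing else on the bench appeared to have moved.
- **Disagreement:** The real fingertips ended about 28 mm short of the reported tool point, so my first grip on the knob closed on air above it. I measured the offset by touching the knob top and allowed for it in every move after that. The wrist camera also read positions about 1.7 mm off, and I corrected for that too.

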